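# Box up the finished data cartridges on end

### The arm

A 7-joint arm with a two-finger parallel gripper is mounted at the origin on the work surface. World frame = base frame: x ahead of the robot, y to its left, z up, the work surface at z = 0. Lengths are in m, angles in rad, forces in N, time in s.
With the tool pointing down it reaches from about 0.4 to 0.875 m from the base axis. Payload 19.3 kg.
Tool frame: the origin (TCP) lies between the finger pads; the fingertips stand 17 mm ahead of it and the grasp point (between the pads) lies 2 mm behind it; z points along the fingers, y is the line along which they close (so a half turn about z gives the same grasp; the last joint's range is limited). The gripper opens to 85 mm and grips with 20 to 120 N. Pads are 22 mm wide; open, the fingers measure 114 mm over their backs; the gripper's body (76 mm by 85 mm) begins 54 mm behind the grasp point. The pads swing forward as they close: fully open they stand 13 mm farther back than shut.
Start: joints at [-1.309, 0.521, -0.036, 1.599, 0.021, 1.021, -0.113], TCP at [0.204, 0.591, 0.215] pointing down, gripper open.
Joint ranges: [-2.91, 2.91], [-0.3, 2.13], [-1.5, 1.42], [0.17, 2.43], [-1.26, 4.41], [0.16, 1.93], [-2.52, 2.52]. Speed limits (rad/s): [1.89, 1.89, 2.39, 2.39, 3.01, 3.01, 3.01].

### API

Orientations are given as [roll, pitch, yaw] about the fixed x, y, z axes, in that order (R = Rz(yaw) Ry(pitch) Rx(roll)).
In Python, from workcell import bot gives the robot as it stands.
- The arm moves only by the shell command python3 -m inch 'ROWS' [FORCE]. ROWS is JSON, a list of rows, each a list of 7 numbers: the shift along the tool's x, y, z in units of 200 mm (1.0 is 200 mm), then the turn, a rotation vector about the tool's x, y, z in units of 90 degrees (1.0 is 90 degrees), then the opening, from 0 (shut) to 1 (fully open). In form: [[x, y, z, rx, ry, rz, grip], ...]. A call has 1 to 20 rows; each row is the pose to reach, as a shift and turn from the pose commanded when the call began, along the tool's axes at that moment; what a row does not reach only later rows make up. A row lasts 1/8 s, in which the tool goes at most 62.5 mm and 10.7 degrees, less where a joint would pass 70% of its speed; a pose out of reach is approached as far as the arm can. A call with a number of a shift or a turn outside -1 to 1 is refused whole. A call with a gripper value outside its range is refused whole. The fingers move at their own pace and stop on an object; FORCE is the grip in N (left out, the last holds). Time passes only in rows, so rows that repeat a pose let the fingers close. It gives the time, the measured TCP pose, the force, the opening and the grip force at its end, in the units of the state.
- bot.observe(): the state, without advancing time (a new reading comes with each control period).
- bot.grab_frame(name): name is "scene" or "top" or "wrist"; returns a dict with "img" (384x512x3 uint8, red, green, blue), "z_map" (384x512 float32, m along the optical axis (not along the pixel's ray), 0 where there is no reading), "vfov" (degrees; the focal length in pixels is half the picture's height over the tangent of half this angle, whatever the lens; pixels are square), "cx", "cy" (the principal point, pixels), "rvec" (rotation vector, rad) and "tvec" (3), from world to camera coordinates, as OpenCV has them. Camera axes: x right, y down, z forward; pixel columns grow to the right and rows downward; lengths in m; the calibration is good to about 2 mm. A picture is of the moment at which its call begins.
- bot.job_done(): hands the job in; it is judged then, once.
The state is a dict: "clock": time; "qpos": joint angles; "qd": joint speeds; "joint_efforts": joint torques, N m; "position": TCP position; "tool_rot": TCP orientation; "force": force on the tool from outside, world axes, zero at the start; "moment": the same for the moment, N m; "grip_width": finger opening in m; "finger_force": force on a finger pad.
Only numpy, scipy, OpenCV 4.12 (cv2) and the standard library are available. Lean on these libraries where they do the work, as an engineer would, in place of code of your own. Each camera call takes 0.05 s, during which the arm holds its last target. There are 200 camera calls.

### The job

Pack the grey data cartridges from the counter into the yellow disk box: stand every one of them upright on a short end on the floor of the box's base, inside the curb, each standing free of the gripper. When all are standing, put the box's deep cover over them so that it goes round the curb and sits fully down and level on the base, with all cartridges still standing inside. Leave everything else on the counter where it is.

Things in the scene. Friction and masses are not known exactly. Their poses are not given: they have to be found in the camera images.
- base: Fixed yellow base of the disk box: slab 214 x 154 x 8 mm (x, y, z); its top is the floor. On it a curb, outside 176 x 116 mm, 5 mm thick, 10 mm tall (top at z = 18 mm), clear floor inside 166 x 106 mm; outside it a 19 mm flange at z = 8 mm. Origin: centre of the underside, x along its length. Beside the cover, on either side.
- cover: Loose deep yellow cover, open below: outside 194 x 134 x 96 mm (x, y, z), walls and top 5 mm. On top a black bar handle 70 mm long (x), 16 mm thick (y), from z = 96 to 130 mm. Origin: centre of the open lower edge. Seated, it surrounds the curb (4 mm play all round), lower edge on the flange, origin 8 mm above the base's origin. About 0.35 kg.
- cart1: Grey flat hard-shell data cartridge, a box 82 x 60 x 20 mm (its own x, y, z), origin at its centre; starts lying flat on the counter with its z vertical. Paper label on both faces; either short end may be the foot. May be absent. About 0.12 kg.
- cart2: Grey flat hard-shell data cartridge, a box 82 x 60 x 20 mm (its own x, y, z), origin at its centre; starts lying flat on the counter with its z vertical. Paper label on both faces; either short end may be the foot. May be absent. About 0.12 kg.
- cart3: Grey flat hard-shell data cartridge, a box 82 x 60 x 20 mm (its own x, y, z), origin at its centre; starts lying flat on the counter with its z vertical. Paper label on both faces; either short end may be the foot. May be absent. About 0.12 kg.
- cart4: Grey flat hard-shell data cartridge, a box 82 x 60 x 20 mm (its own x, y, z), origin at its centre; starts lying flat on the counter with its z vertical. Paper label on both faces; either short end may be the foot. May be absent. About 0.12 kg.
- disk1: Bystander: blue 3.5-inch diskette lying flat, 90 x 94 x 4 mm, origin under its centre.
- disk2: Bystander: the second blue diskette, the same size.
- puck: Bystander: black rubber grommet puck, 52 mm across, 18 mm tall, origin under its centre.
- sled: Bystander: silver steel drive sled, an open tray 150 x 104 x 28 mm with a small black pull, origin under its centre.
- roll: Bystander: roll of blank paper labels, 80 mm across, 26 mm tall, origin under its centre.
- driver: Bystander: screwdriver lying on the counter, origin under its middle.
There are look-alikes about, which are no part of the job. What is shaped like the cart2 but green, orange or pink is not meant.

How it is judged:
On the way, in this order (a step that is already met when the one before it is completed fails the run):
1. every cartridge stands upright on a short end on the base's floor inside the curb, released, the cover not yet on (angle between the x axis of each of cart1, cart2, cart3, cart4 and the z axis of base, either way round below 0.12 rad and x of cart1 in the frame of base between -0.083 and 0.083 m and y of cart1 in the frame of base between -0.053 and 0.053 m and z of cart1 in the frame of base between 0.044 and 0.055 m and linear speed of each of cart1, cart2, cart3, cart4 below 0.03 m/s and x of cart2 in the frame of base between -0.083 and 0.083 m and y of cart2 in the frame of base between -0.053 and 0.053 m and z of cart2 in the frame of base between 0.044 and 0.055 m and x of cart3 in the frame of base between -0.083 and 0.083 m and y of cart3 in the frame of base between -0.053 and 0.053 m and z of cart3 in the frame of base between 0.044 and 0.055 m and x of cart4 in the frame of base between -0.083 and 0.083 m and y of cart4 in the frame of base between -0.053 and 0.053 m and z of cart4 in the frame of base between 0.044 and 0.055 m and contact force between the fingers and cart1 below 0.1 N and contact force between the fingers and cart2 below 0.1 N and contact force between the fingers and cart3 below 0.1 N and contact force between the fingers and cart4 below 0.1 N), for 0.3 s.
2. the cover sits round the curb, fully down and level (horizontal distance between cover and base below 0.008 m and z of cover in the frame of base below 0.0115 m and angle between cover's own z axis and vertical below 0.03 rad and angle between the x axis of cover and the x axis of base, either way round below 0.08 rad and linear speed of cover below 0.03 m/s), for 0.3 s.
At the end, for the whole second after the job is handed in: Every cartridge present stands on a short end (within 0.12 rad) on the base's floor inside the curb; the cover is seated on the base: centre within 8 mm, lower edge within 3.5 mm of the flange, level within 0.03 rad, turned with the base (either way round) within 0.08 rad; all at rest (all of step 2 and angle between the x axis of each of cart1, cart2, cart3, cart4 and the z axis of base, either way round below 0.12 rad and x of cart1 in the frame of base between -0.083 and 0.083 m and y of cart1 in the frame of base between -0.053 and 0.053 m and z of cart1 in the frame of base between 0.044 and 0.055 m and linear speed of each of cart1, cart2, cart3, cart4 below 0.03 m/s and x of cart2 in the frame of base between -0.083 and 0.083 m and y of cart2 in the frame of base between -0.053 and 0.053 m and z of cart2 in the frame of base between 0.044 and 0.055 m and x of cart3 in the frame of base between -0.083 and 0.083 m and y of cart3 in the frame of base between -0.053 and 0.053 m and z of cart3 in the frame of base between 0.044 and 0.055 m and x of cart4 in the frame of base between -0.083 and 0.083 m and y of cart4 in the frame of base between -0.053 and 0.053 m and z of cart4 in the frame of base between 0.044 and 0.055 m); the robot touches nothing.
It fails at once if a bystander is moved more than 30 mm (distance of any of disk1, disk2, puck, sled, roll, mug, driver from where it was at the start of the episode above 0.03 m).
Of cart1, cart2, cart3, cart4 only 3 to 4 are there at a start; the rules pass over those that are not, and their reading is None.
At some moment in a run one of cover may be knocked a few centimetres aside while the robot is not near it.
It also fails if it takes over 208 s, if anything falls off the work surface, if the arm or the gripper's body presses on something with over 40 N, if the wrist force passes 120 N, or if a joint passes its speed limit or range.

## Working session

There is one attempt and no reset: what is moved stays moved. The work goes in short steps, Python scripts to look and compute and a shell command to move; the robot and the scene stay as the last step left them, time stands still between calls to the robot, and variables do not carry over. Pictures are saved under pics/ and viewed, at most 14 in all, crops included, and the job is handed in when it is done.

```bash
ls; mkdir -p pics; cat > h.py <<'E'
import numpy as np, cv2
from workcell import bot
from scipy.spatial.transform import Rotation as R
def shot(n,save=None):
    f=bot.grab_frame(n)
    if save: cv2.imwrite('pics/'+save,f['img'][:,:,::-1])
    return f
def cam(f):
    h=f['img'].shape[0]; fl=h/2/np.tan(np.radians(f['vfov'])/2)
    return fl,R.from_rotvec(np.ravel(f['rvec'])).as_matrix(),np.ravel(f['tvec'])
def ray(f,uv,z):
    fl,M,t=cam(f); uv=np.atleast_2d(uv).astype(float)
    d=np.c_[(uv[:,0]-f['cx'])/fl,(uv[:,1]-f['cy'])/fl,np.ones(len(uv))]@M
    c=-M.T@t
    return c+d*((z-c[2])/d[:,2])[:,None]
def cloud(f):
    fl,M,t=cam(f); z=f['z_map']; v,u=np.indices(z.shape)
    P=np.stack([(u-f['cx'])/fl*z,(v-f['cy'])/fl*z,z],-1)
    W=(P-t)@M; W[z==0]=np.nan
    return W
def proj(f,p):
    fl,M,t=cam(f); q=np.atleast_2d(p)@M.T+t
    return q[:,:2]/q[:,2:]*fl+[f['cx'],f['cy']]
E
python3 - <<'E'
from h import *
print(bot.observe())
for n in ('scene','top','wrist'):
    f=shot(n,n+'0.png'); fl,M,t=cam(f); print(n,fl,f['cx'],f['cy'],-M.T@t,M[2])
a=cv2.imread('pics/scene0.png');
E
```

```text
pics
{'clock': 0.0, 'qpos': array([-1.30919843,  0.52203051, -0.03627772,  1.60000391,  0.021183  ,
        1.0211059 , -0.11282919]), 'qd': array([-0.0009494 , -0.00061228, -0.00065568,  0.00129895,  0.00042126,
       -0.00019751, -0.00086825]), 'joint_efforts': array([-6.38615184e-04, -9.27099609e+01,  1.98000938e+00, -3.69926155e+01,
        1.79554633e-02,  8.09243415e-03,  1.14286436e-05]), 'position': array([0.20353219, 0.59055032, 0.21461749]), 'tool_rot': array([-3.14043309e+00,  9.37656123e-05,  2.80970361e+00]), 'force': array([ 0.40679284,  0.68808357, -0.30776338]), 'moment': array([-0.00412021,  0.03676541,  0.00696973]), 'finger_force': 0.0, 'grip_width': 0.08536816028971864}
scene 373.4803396981577 250.675656800337 195.94844706636286 [1.33480124 0.16447688 0.6409    ] [-0.77977961 -0.27038145 -0.56465709]
top 396.7569685439202 249.42628581713024 193.73020375365044 [ 0.45561132 -0.10957404  1.40881073] [ 4.50892080e-02  4.92048213e-04 -9.98982843e-01]
wrist 332.182059832056 256.11603505612817 193.44107243052608 [0.13993607 0.61335819 0.37382915] [ 0.25193251 -0.08840677 -0.96369822]
```

View pics/top0.png

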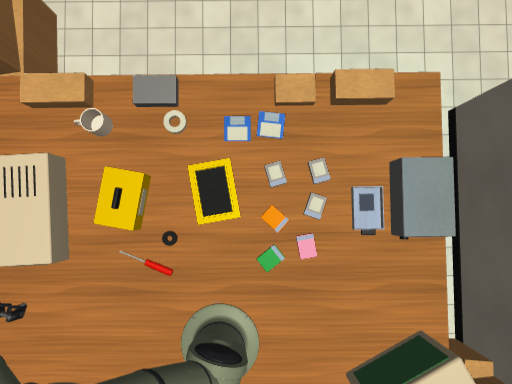

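View pics/scene0.png

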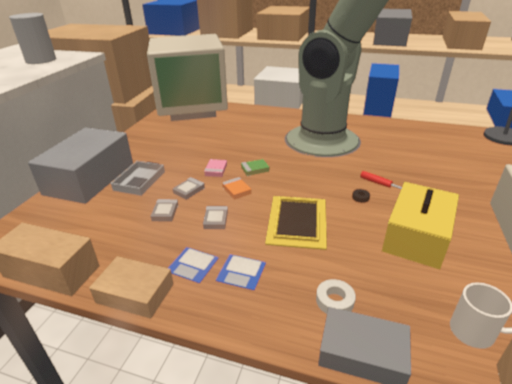

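Top view shows three grey cartridges at about (275,174), (319,170) and (315,206), with the base at (214,191) and the cover at (122,198). The orange, pink and green look-alikes are nearer the robot. The scene view confirms exactly three grey ones. Next I measure.

```bash
cat > m.py <<'E'
from h import *
def rects(f,mask,roi,amin=60):
    m=np.zeros(mask.shape,np.uint8); u0,v0,u1,v1=roi; m[v0:v1,u0:u1]=mask[v0:v1,u0:u1]
    m=cv2.morphologyEx(m,cv2.MORPH_CLOSE,np.ones((3,3)))
    cs,_=cv2.findContours(m,cv2.RETR_EXTERNAL,cv2.CHAIN_APPROX_NONE)
    return [c[:,0] for c in cs if cv2.contourArea(c)>amin]
def wrect(f,c,z):
    p=ray(f,c,z)[:,:2].astype(np.float32)
    (cx,cy),(w,h),a=cv2.minAreaRect(p*1000)
    if w<h: w,h,a=h,w,a+90
    a=(a+90)%180-90
    return np.round([cx,cy,w,h,a],1)
E
python3 - <<'E'
from m import *
f=shot('top'); hsv=cv2.cvtColor(f['img'],cv2.COLOR_RGB2HSV); W=cloud(f)
g=(hsv[...,1]<90)&(hsv[...,2]>80)
for c in rects(f,(g*255).astype(np.uint8),(255,150,340,225)):
    m=c.mean(0).astype(int); print('cart',m,wrect(f,c,0.02),W[m[1],m[0]])
y=((hsv[...,0]>20)&(hsv[...,0]<35)&(hsv[...,1]>180)&(hsv[...,2]>90))
for roi,z in(((170,140,250,240),.008),((90,150,160,240),.096)):
  for c in rects(f,(y*255).astype(np.uint8),roi):
    m=c.mean(0).astype(int); print('yel',m,wrect(f,c,z),W[m[1],m[0]])
b=(hsv[...,2]<60)
for c in rects(f,(b*255).astype(np.uint8),(100,180,135,215),30)+rects(f,(b*255).astype(np.uint8),(180,150,250,235),30): print('blk',c.mean(0),wrect(f,c,.13),wrect(f,c,.018))
s=shot('scene')
print(proj(s,[[.55,0,.0]]))
# yellow cluster tops by depth
P=W[150:240,90:160].reshape(-1,3); t=P[(P[:,2]>.085)&(P[:,2]<.105)]; print('cover top depth',len(t),np.median(t[:,2]),(t[:,:2].min(0)+t[:,:2].max(0))/2, cv2.minAreaRect((t[:,:2]*1000).astype(np.float32)))
E
```

```text
cart [314 205] [ 475.  -337.3   81.8   60.7  -20.3] [ 0.47678221 -0.33391798  0.02345502]
cart [275 173] [ 588.1 -200.1   82.2   62.2   15.5] [ 0.59023786 -0.19924564  0.02148127]
cart [318 170] [ 598.4 -353.3   82.1   62.3   15.4] [ 0.59946451 -0.35024775  0.02148576]
yel [213 191] [529.8  18.1 214.  153.3   9.9] [0.52951369 0.01960719 0.01026387]
yel [121 198] [502.8 313.4 194.  157.7 -10.6] [0.50431442 0.31524091 0.09979528]
blk [116.23404255 197.74468085] [504.3 321.1  63.7  21.  -11. ] [508.5 358.8  69.2  22.8 -11. ]
blk [213.23404255 190.83687943] [523.8   7.7 146.4  91.1   9.8] [529.8  18.  159.2  99.1   9.8]
[[288.8178131  224.12488087]]
cover top depth 2246 0.09558210316437588 [0.50653269 0.32439761] ((505.88189697265625, 326.0690612792969), (136.250244140625, 193.99046325683594), 79.33147430419922)
```

```bash
python3 -m inch '[[0,0,-0.2,0,0,0,1],[0,0,-0.5,0,0,0,1],[0,0,-0.5,0,0,0,1]]' 60
```

```text
clock: 0.62
position: [0.2041, 0.5924, 0.3196]
tool_rot: [3.135, -0.0, 2.809]
force: [0.1, 0.3, -1.3]
grip_width: 0.0853
finger_force: 0.0
```

```bash
cat > g.py <<'E'
# usage: g.py x y z yaw_deg tilt_deg  : prints the row to type to bring TCP there (tool x along yaw, tilted outward)
import sys; from h import *
def target(yaw,tilt): return R.from_euler('z',yaw,degrees=True)*R.from_euler('x',180,degrees=True)*R.from_euler('y',tilt,degrees=True)
x,y,z,yaw,tilt=map(float,sys.argv[1:6]); o=bot.observe()
Rc=R.from_euler('xyz',o['tool_rot']); d=np.array([x,y,z])-o['position']
s=Rc.inv().apply(d)/.2; r=(Rc.inv()*target(yaw,tilt)).as_rotvec()/(np.pi/2)
print(np.round(s,3).tolist(),np.round(r,3).tolist(),'rows>=',np.ceil(max(np.linalg.norm(d)/.0625,np.linalg.norm(r)*90/10.7)), 'q',np.round(o['qpos'],2).tolist())
E
python3 g.py .51 .016 .30 9.9 0
```

```text
[-2.385, -2.226, 0.082] [0.001, -0.006, 1.679] rows>= 15.0 q [-1.31, 0.44, -0.03, 1.47, 0.01, 1.23, -0.11]
```

```bash
python3 -m inch '[[-1,-0.93,0.0,0,0,0.84,1],[-1,-0.93,0,0,0,0.84,1],[-1,-0.93,0,0,0,0.84,1],[-1,-0.93,0,0,0,0.84,1],[-1,-0.93,0,0,0,0.84,1],[-1,-0.93,0,0,0,0.84,1],[-1,-0.93,0,0,0,0.84,1],[-1,-0.93,0,0,0,0.84,1],[-1,-0.93,0,0,0,0.84,1]]'; python3 g.py .51 .016 .30 9.9 0
```

```text
clock: 1.75
position: [0.332, 0.3499, 0.315]
tool_rot: [-3.141, 0.0, 1.495]
force: [0.5, -0.4, 0.3]
grip_width: 0.0856
finger_force: 0.0
[-1.597, 1.014, 0.075] [0.0, 0.0, 0.842] rows>= 8.0 q [-1.16, 0.19, 0.27, 1.84, -0.06, 1.12, -0.95]
```

```bash
python3 -m inch '[[-0.8,0.5,0.04,0,0,0.42,1],[-0.8,0.5,0.04,0,0,0.84,1],[-0.8,0.5,0.04,0,0,0.84,1],[-0.8,0.5,0.04,0,0,0.84,1],[-0.8,0.5,0.04,0,0,0.84,1],[-0.8,0.5,0.04,0,0,0.84,1],[-0.8,0.5,0.04,0,0,0.84,1],[-0.8,0.5,0.04,0,0,0.84,1],[-0.8,0.5,0.04,0,0,0.84,1]]'; python3 g.py .51 .016 .30 9.9 0
```

```text
clock: 2.88
position: [0.4189, 0.1824, 0.3072]
tool_rot: [3.142, 0.0, 0.177]
force: [-0.0, 0.6, 0.6]
grip_width: 0.0851
finger_force: 0.0
[0.302, 0.899, 0.036] [0.0, 0.0, 0.002] rows>= 4.0 q [-1.03, 0.16, 0.57, 1.92, -0.1, 1.09, -1.82]
```

```bash
python3 -m inch '[[0.3,0.9,0.04,0,0,0,1],[0.3,0.9,0.04,0,0,0,1],[0.3,0.9,0.04,0,0,0,1],[0.3,0.9,0.04,0,0,0,1]]'; python3 -m inch '[[0,0,0.7,0,0.7,0,1],[0,0,0.7,0,0.7,0,1],[0,0,0.7,0,0.7,0,1],[0,0,0.7,0,0.7,0,1],[0,0,0.7,0,0.7,0,1],[0,0,0.7,0,0.7,0,1],[0,0,0.7,0,0.7,0,1],[0,0,0.7,0,0.7,0,1],[0,0,0.7,0,0.7,0,1],[0,0,0.7,0,0.7,0,1]]'; python3 g.py .51 .016 .16 9.9 60
```

```text
clock: 3.38
position: [0.5096, 0.0106, 0.299]
tool_rot: [3.14, 0.0, 0.169]
force: [-0.3, 1.0, -0.3]
grip_width: 0.0855
finger_force: 0.0
clock: 4.62
position: [0.4898, -0.0014, 0.2535]
tool_rot: [-3.12, -0.656, 0.216]
force: [0.5, 1.4, -0.0]
grip_width: 0.0852
finger_force: 0.0
[-0.192, -0.054, 0.443] [-0.034, 0.249, 0.015] rows>= 3.0 q [-0.41, 0.02, 0.41, 2.43, -1.26, 0.16, -0.15]
```

```bash
python3 g.py .53 .016 .2 9.9 0;  python3 -m inch '[[0.1,0,-0.2,0,-0.4,0,1],[0.1,0,-0.2,0,-0.4,0,1],[0.1,0,-0.2,0,-0.4,0,1],[0.1,0,-0.2,0,-0.4,0,1],[0.1,0,-0.2,0,-0.4,0,1]]'; python3 g.py .55 .016 .2 9.9 -70
```

```text
[0.007, -0.035, 0.344] [-0.022, -0.417, 0.031] rows>= 4.0 q [-0.41, 0.02, 0.41, 2.43, -1.26, 0.16, -0.15]
clock: 5.25
position: [0.4816, -0.0056, 0.2986]
tool_rot: [-3.106, -0.119, 0.234]
force: [-0.2, 0.9, -0.5]
grip_width: 0.0857
finger_force: 0.0
[0.296, -0.007, 0.533] [0.003, -0.853, 0.051] rows>= 8.0 q [-0.43, 0.14, 0.41, 1.95, -0.14, 0.95, -1.29]
```

```bash
python3 -m inch '[[0.3,0,0.5,0,-0.85,0.05,1],[0.3,0,0.5,0,-0.85,0.05,1],[0.3,0,0.5,0,-0.85,0.05,1],[0.3,0,0.5,0,-0.85,0.05,1],[0.3,0,0.5,0,-0.85,0.05,1],[0.3,0,0.5,0,-0.85,0.05,1],[0.3,0,0.5,0,-0.85,0.05,1],[0.3,0,0.5,0,-0.85,0.05,1],[0.3,0,0.5,0,-0.85,0.05,1],[0.3,0,0.5,0,-0.85,0.05,1]]'; python3 g.py .53 .016 .1 9.9 -70
```

```text
clock: 6.5
position: [0.5829, 0.0391, 0.2624]
tool_rot: [3.086, 0.689, 0.132]
force: [2.2, 1.0, 2.0]
grip_width: 0.0851
finger_force: 0.0
[0.302, 0.035, 0.806] [0.013, -0.339, -0.025] rows>= 3.0 q [-0.45, 0.94, 0.63, 1.07, -0.29, 1.93, -1.29]
```

```bash
cat > fit.py <<'E'
from h import *; import itertools; from scipy.optimize import least_squares
D=[([-1.3092,.5220,-.0363,1.6,.0212,1.0211,-.1128],(.2035,.5906,.2146),(-3.1404,0,2.8097)),
([-1.31,.44,-.03,1.47,.01,1.23,-.11],(.2041,.5924,.3196),(3.135,0,2.809)),
([-1.16,.19,.27,1.84,-.06,1.12,-.95],(.332,.3499,.315),(-3.141,0,1.495)),
([-1.03,.16,.57,1.92,-.1,1.09,-1.82],(.4189,.1824,.3072),(3.142,0,.177)),
([-.41,.02,.41,2.43,-1.26,.16,-.15],(.4898,-.0014,.2535),(-3.12,-.656,.216)),
([-.43,.14,.41,1.95,-.14,.95,-1.29],(.4816,-.0056,.2986),(-3.106,-.119,.234)),
([-.45,.94,.63,1.07,-.29,1.93,-1.29],(.5829,.0391,.2624),(3.086,.689,.132))]
def fk(q,p,s):
    a=np.array(q)*[s[0],s[1],s[2],s[3],s[4],s[5],s[6]]+np.r_[p[4],0,p[5],0,p[6],0,p[7]]
    M=R.identity(); pos=np.array([0,0,p[0]])
    for i,ax in enumerate('zyzyzyz'):
        M=M*R.from_euler(ax,a[i])
        if i in(1,3): pos=pos+M.apply([0,0,p[1+i//2]])
    return pos+M.apply([0,0,p[3]]),M
def res(p,s):
    r=[]
    for q,x,e in D:
        P,M=fk(q,p,s); r+=list((P-x)*3)+list((M.inv()*R.from_euler('xyz',e)).as_rotvec())
    return np.array(r)
if __name__=='__main__':
    out=[]
    for t in itertools.product([1,-1],repeat=4):
        s=[t[0],1,t[1],1,t[2],1,t[3]]
        for o1,o7 in itertools.product((0,2.55),(0,1.57,3.14,-1.57)):
            L=least_squares(res,[.35,.4,.4,.25,o1,0,0,o7],args=(s,),max_nfev=60); out.append((L.cost,s,np.round(L.x,4).tolist()))
    out.sort(key=lambda o:o[0])
    for o in out[:3]: print(o)
E
python3 fit.py
```

```text
(np.float64(0.0048173398646342265), [-1, 1, -1, 1, -1, 1, -1], [0.3356, 0.5131, 0.4333, 0.3362, -0.0485, -0.0525, 0.0019, 1.4725])
(np.float64(0.004817339864634233), [-1, 1, -1, 1, -1, 1, -1], [0.3356, 0.5131, 0.4333, 0.3362, -0.0485, -0.0525, 0.0019, 1.4725])
(np.float64(0.004817339864634288), [-1, 1, -1, 1, -1, 1, -1], [0.3356, 0.5131, 0.4333, 0.3362, -0.0485, -0.0525, 0.0019, 1.4725])
```

```bash
cat > ik.py <<'E'
from fit import *
S=[-1,1,-1,1,-1,1,-1]; P=[0.3356,0.5131,0.4333,0.3362,-0.0485,-0.0525,0.0019,1.4725]
lo=np.array([-2.91,-.3,-1.5,.17,-1.26,.16,-2.52])+.06; hi=np.array([2.91,2.13,1.42,2.43,4.41,1.93,2.52])-.06
def target(yaw,tilt): return R.from_euler('z',yaw,degrees=True)*R.from_euler('x',180,degrees=True)*R.from_euler('y',tilt,degrees=True)
rng=np.random.default_rng(0)
def ik(pos,M,n=6):
    def r(q):
        x,m=fk(q,P,S); return np.r_[(x-pos)*3,(m.inv()*M).as_rotvec()]
    for i in range(n):
        q0=np.clip([-np.arctan2(pos[1],pos[0]),.6,0,1.6,rng.uniform(-1,2),1,rng.uniform(-2,2)],lo,hi)
        L=least_squares(r,q0,bounds=(lo,hi),max_nfev=80)
        if L.cost<1e-5: return L.x
if __name__=='__main__':
    def table(name,pos,yaw,tilts):
        for k in (0,180):
            ok=[t for t in tilts if ik(np.array(pos),target(yaw+k,t if k==0 else t)) is not None]
            print(name,yaw+k,ok,flush=True)
    T=range(-90,91,15)
    for y in (9.9,99.9): table('base',(.53,.018,.075),y,T)
    T=range(-75,76,15)
    for n,p,a in (('A',(.475,-.337,.022),-20.3),('B',(.588,-.2,.022),15.5),('C',(.598,-.353,.022),15.4)): table(n,p,a,T)
E
time python3 ik.py
```

```text
base 9.9 [-45, -30, -15, 0, 15]
base 189.9 [-30, -15, 0, 15, 30, 45]
base 99.9 [-90, -75, -60, -45, -30, -15, 0, 15, 30, 45, 60, 75, 90]
base 279.9 [-75, -45, -15, 0, 15, 30, 45, 60, 75, 90]
A -20.3 [-45, -30, -15, 0, 15, 30, 45]
A 159.7 [-45, -30, -15, 0, 15, 30, 45]
B 15.5 [-45, -30, -15, 0, 15, 30, 45, 75]
B 195.5 [-75, -60, -45, -30, -15, 0, 15, 30, 45]
C 15.4 [-45, -30, -15, 0, 15, 30, 45, 75]
C 195.4 [-75, -60, -45, -30, -15, 0, 15, 30, 45]
real	1m15.185s
user	1m15.243s
sys	0m0.192s
```

```bash
cat > sim.py <<'E'
from ik import *
def step(q,pos,M):
    L=least_squares(lambda v:np.r_[(fk(v,P,S)[0]-pos)*10,(fk(v,P,S)[1].inv()*M).as_rotvec()*3,(v-q)*.03],np.clip(q,lo,hi),bounds=(lo,hi),max_nfev=60)
    x,m=fk(L.x,P,S); return L.x,np.linalg.norm(x-pos)*1e3,np.degrees((m.inv()*M).magnitude())
def run(q,way,n=8):
    x,m=fk(q,P,S); e=[]
    for pos,yaw,tilt in way:
        M=target(yaw,tilt); rv=(m.inv()*M).as_rotvec(); a,m0=x,m
        for k in range(1,n+1):
            q,d,g=step(q,a+(np.array(pos)-a)*k/n,m0*R.from_rotvec(rv*k/n))
            if d>8 or g>5: e.append((round(d),round(g)))
        x,m=np.array(pos),M; print(pos,yaw,tilt,np.round(q,2).tolist(),e); e=[]
    return q
if __name__=='__main__':
    q0=bot.observe()['qpos']
    for n,p,a in (('A',(.475,-.337),-20.3),('B',(.588,-.2),15.5),('C',(.598,-.353),15.4)):
      for k in (0,180):
        print(n,k); run(q0,[((.52,.018,.3),60,0),((*p,.25),a+k,0),((*p,.02),a+k,-30),((*p,.25),a+k,0),((.53,-.08,.3),99.9,0),((.53,-.08,.27),99.9,60),((.53,.04,.07),99.9,60)])
E
python3 sim.py
```

```text
A 0
(0.52, 0.018, 0.3) 60 0 [-0.54, 0.3, 0.52, 1.77, -0.18, 1.12, -0.48] []
(0.475, -0.337, 0.25) -20.3 0 [-0.04, 0.56, 0.84, 1.68, -0.47, 1.13, -1.0] []
(0.475, -0.337, 0.02) -20.3 -30 [0.13, 1.14, 0.68, 1.33, -0.47, 1.4, -1.09] []
(0.475, -0.337, 0.25) -20.3 0 [-0.04, 0.56, 0.84, 1.68, -0.47, 1.13, -1.0] []
(0.53, -0.08, 0.3) 99.9 0 [-0.23, 0.31, 0.36, 1.74, -0.14, 1.12, 0.35] []
(0.53, -0.08, 0.27) 99.9 60 [0.39, 0.76, 0.15, 1.5, -0.78, 1.78, 0.93] []
(0.53, 0.04, 0.07) 99.9 60 [0.27, 0.99, 0.08, 1.67, -0.91, 1.42, 1.11] []
A 180
(0.52, 0.018, 0.3) 60 0 [-0.54, 0.3, 0.52, 1.77, -0.18, 1.12, -0.48] []
(0.475, -0.337, 0.25) 159.7 0 [0.33, 0.43, 0.28, 1.68, -0.16, 1.05, 1.87] []
(0.475, -0.337, 0.02) 159.7 -30 [0.73, 0.64, -0.13, 2.04, -0.65, 0.22, 2.46] [(17, 7), (28, 12)]
(0.475, -0.337, 0.25) 159.7 0 [0.24, 0.45, 0.39, 1.68, -0.21, 1.06, 1.92] [(17, 7)]
(0.53, -0.08, 0.3) 99.9 0 [-0.37, 0.34, 0.56, 1.74, -0.21, 1.13, 0.42] []
(0.53, -0.08, 0.27) 99.9 60 [0.3, 0.78, 0.3, 1.5, -0.84, 1.83, 0.98] []
(0.53, 0.04, 0.07) 99.9 60 [0.18, 1.0, 0.21, 1.67, -0.99, 1.49, 1.17] []
B 0
(0.52, 0
[... 1406 characters left out ...]
 -0.13, 1.12, 0.35] []
(0.53, -0.08, 0.27) 99.9 60 [0.4, 0.76, 0.14, 1.5, -0.78, 1.77, 0.92] []
(0.53, 0.04, 0.07) 99.9 60 [0.27, 0.99, 0.06, 1.67, -0.91, 1.41, 1.11] []
C 180
(0.52, 0.018, 0.3) 60 0 [-0.54, 0.3, 0.52, 1.77, -0.18, 1.12, -0.48] []
(0.598, -0.353, 0.25) 195.4 0 [0.41, 0.62, 0.06, 1.36, -0.07, 1.17, 2.33] []
(0.598, -0.353, 0.02) 195.4 -30 [1.13, 0.93, -0.68, 1.8, 0.12, 0.26, 2.46] []
(0.598, -0.353, 0.25) 195.4 0 [0.72, 0.64, -0.44, 1.36, 0.25, 1.19, 2.1] []
(0.53, -0.08, 0.3) 99.9 0 [0.21, 0.29, -0.19, 1.74, 0.05, 1.12, 0.18] []
(0.53, -0.08, 0.27) 99.9 60 [0.7, 0.77, -0.34, 1.5, -0.58, 1.62, 0.73] []
(0.53, 0.04, 0.07) 99.9 60 [0.56, 1.01, -0.36, 1.67, -0.63, 1.21, 0.89] []
```

```bash
python3 g.py .588 -.2 .24 15.5 0
```

```text
[-0.03, 1.177, 0.236] [0.004, 0.44, -0.073] rows>= 4.0 q [-0.45, 0.94, 0.63, 1.07, -0.29, 1.93, -1.29]
```

```bash
python3 -m inch '[[-0.05,0.98,0,0,0.44,-0.07,1],[-0.05,0.98,0,0,0.44,-0.07,1],[-0.05,0.98,0,0,0.44,-0.07,1],[-0.05,0.98,0,0,0.44,-0.07,1],[-0.05,0.98,0,0,0.44,-0.07,1],[-0.05,0.98,0,0,0.44,-0.07,1],[-0.05,0.98,0,0,0.44,-0.07,1]]'; python3 g.py .588 -.2 .24 15.5 0
cat > cart.py <<'E'
# triangulate grey cartridges in top and wrist views
from m import *
def find(f,zr=(.008,.035)):
    hsv=cv2.cvtColor(f['img'],cv2.COLOR_RGB2HSV); W=cloud(f)
    g=((hsv[...,1]<90)&(hsv[...,2]>80)&(W[...,0]>.38)&(W[...,0]<.68)&(W[...,1]<-.12)&(W[...,1]>-.42)).astype(np.uint8)*255
    return [c for c in rects(f,g,(0,0,512,384),120) if c[:,0].min()>1 and c[:,1].min()>1 and c[:,0].max()<510 and c[:,1].max()<382]
def line(f,uv): a=ray(f,uv,0.)[0]; b=ray(f,uv,.1)[0]; return a,(b-a)/np.linalg.norm(b-a)
if __name__=='__main__':
    t=shot('top'); w=shot('wrist','w.png')
    ct,cw=find(t),find(w)
    for c in ct: print('top',wrect(t,c,.02))
    for c in cw:
        r=wrect(w,c,.02); print('wrist',r)
        for d in ct:
            s=wrect(t,d,.02)
            if np.hypot(*(r-s)[:2])<25:
                mc=lambda q:cv2.minAreaRect(q.astype(np.float32))[0]
                a,u=line(t,mc(d)); b,v=line(w,mc(c))
                k=np.linalg.lstsq(np.c_[u,-v],b-a,rcond=None)[0]; print('  tri',np.round((a+u*k[0]+b+v*k[1])*500,1))
E
python3 cart.py
```

```text
clock: 7.38
position: [0.611, -0.1544, 0.291]
tool_rot: [3.131, -0.024, 0.27]
force: [0.6, 0.2, 0.2]
grip_width: 0.0856
finger_force: 0.0
[-0.178, 0.186, 0.253] [0.007, -0.015, -0.001] rows>= 2.0 q [-0.25, 0.52, 0.63, 1.54, -0.33, 1.16, -0.87]
top [ 475.  -337.3   81.8   60.7  -20.3]
top [ 598.4 -353.3   82.1   62.3   15.4]
top [ 6.096e+02 -2.211e+02  4.799e+02  1.837e+02 -5.000e-01]
wrist [ 409.8 -218.8   59.7   13.3  -41.8]
wrist [ 475.2 -337.9   83.    63.7  -21.3]
  tri [ 474.6 -336.6   21. ]
wrist [ 504.1 -380.4  106.    29.2   56.5]
wrist [ 598.7 -352.4   82.3   61.7   16.7]
  tri [ 599.2 -354.6   15.4]
wrist [ 589.4 -199.7   82.2   59.9   15.6]
```

View pics/w.png

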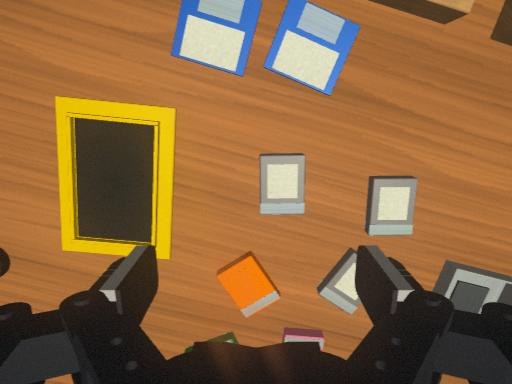

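```bash
python3 - <<'E'
from math import *
for n,x,y,a in (('A',475,-337.5,-20.8),('B',588.8,-200,15.5),('C',598.6,-353,16)): print(n,round(x+22*cos(radians(a)),1),round(y+22*sin(radians(a)),1),a)
E
python3 g.py .610 -.194 .10 15.5 -30
```

```text
A 495.6 -345.3 -20.8
B 610.0 -194.1 15.5
C 619.7 -346.9 16
[-0.079, 0.177, 0.956] [0.006, -0.349, -0.003] rows>= 4.0 q [-0.25, 0.52, 0.63, 1.54, -0.33, 1.16, -0.87]
```

Wrist view: B at (282,184), C at (391,206), A partly hidden at (345,281), all grey; the base is at (115,178). Now lowering to B.

```bash
python3 -m inch '[[-0.08,0.18,0.95,0.006,-0.35,0,1],[-0.08,0.18,0.95,0.006,-0.35,0,1],[-0.08,0.18,0.95,0.006,-0.35,0,1],[-0.08,0.18,0.95,0.006,-0.35,0,1],[-0.08,0.18,0.95,0.006,-0.35,0,1],[-0.08,0.18,0.95,0.006,-0.35,0,1]]'; python3 g.py .610 -.194 .02 15.5 -30
```

```text
clock: 8.22
position: [0.6109, -0.1959, 0.1055]
tool_rot: [3.137, 0.518, 0.261]
force: [0.4, -0.4, 0.6]
grip_width: 0.0855
finger_force: 0.0
[0.21, -0.012, 0.373] [-0.0, -0.004, -0.005] rows>= 2.0 q [-0.16, 1.04, 0.61, 1.2, -0.25, 1.47, -0.93]
```

```bash
python3 -m inch '[[0.1,-0.01,0.18,0,0,0,1],[0.21,-0.01,0.37,0,0,0,1],[0.21,-0.01,0.37,0,0,0,1],[0.21,-0.01,0.37,0,0,0,1],[0.21,-0.01,0.37,0,0,0,1]]'; python3 g.py .610 -.194 .02 15.5 -30
```

```text
clock: 8.85
position: [0.6099, -0.1941, 0.0194]
tool_rot: [3.138, 0.52, 0.262]
force: [-0.1, 0.7, -0.8]
grip_width: 0.0856
finger_force: 0.0
[-0.001, -0.0, -0.003] [-0.0, -0.002, -0.005] rows>= 1.0 q [-0.16, 1.14, 0.57, 1.22, -0.28, 1.36, -0.94]
```

```bash
python3 -m inch '[[0,0,0,0,0,0,0.5],[0,0,0,0,0,0,0.5],[0,0,0,0,0,0,0.5],[0,0,0,0,0,0,0.5],[0,0,0,0,0,0,0.5],[0,0,0,0,0,0,0.5],[0,0,0,0,0,0,0.5],[0,0,0,0,0,0,0.5]]' 60; python3 -m inch '[[-0.2,0,-0.4,0,0,0,0.5],[-0.4,0,-0.8,0,0,0,0.5],[-0.4,0,-0.8,0,0,0,0.5],[-0.4,0,-0.8,0,0,0,0.5],[-0.4,0,-0.8,0,0,0,0.5]]';  python3 g.py .55 -.09 .22 99.9 0
python3 - <<'E'
from h import *
shot('wrist','w1.png')
E
```

```text
clock: 9.85
position: [0.6086, -0.1938, 0.0167]
tool_rot: [3.14, 0.524, 0.263]
force: [-0.3, 0.3, 0.2]
grip_width: 0.0425
finger_force: 0.0
clock: 10.48
position: [0.6188, -0.1906, 0.195]
tool_rot: [3.14, 0.524, 0.263]
force: [-0.8, -0.4, -0.7]
grip_width: 0.0426
finger_force: 0.0
[-0.237, -0.575, -0.009] [-0.246, 0.27, -0.919] rows>= 9.0 q [-0.17, 0.97, 0.63, 1.11, -0.22, 1.63, -0.92]
```

View pics/w1.png

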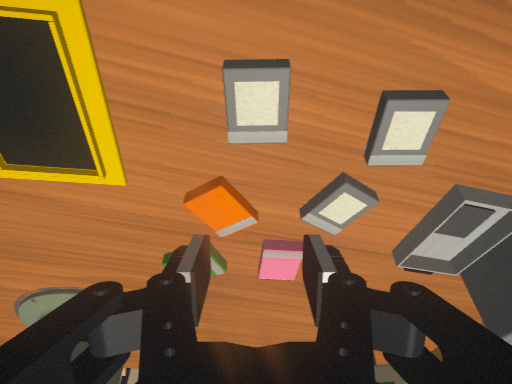

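```bash
python3 cart.py; python3 - <<'E'
from h import *
o=bot.observe(); w=shot('wrist')
M=R.from_euler('xyz',o['tool_rot']).as_matrix()
# wrist-camera depth of the fingertips in tool frame
W=(cloud(w)-o['position'])@M
X=W[200:330,150:360].reshape(-1,3); X=X[(X[:,2]>-.03)&(X[:,2]<.05)&(abs(X[:,0])<.03)]
for s in(-1,1):
    Y=X[np.sign(X[:,1])==s]; print(len(Y),np.nanmin(Y,0).round(4),np.nanmax(Y,0).round(4), 'tip',Y[np.argsort(Y[:,2])[-15:]].mean(0).round(4))
E
```

```text
top [ 474.9 -337.2   82.1   60.6  -20.1]
top [ 588.1 -200.1   82.2   62.2   15.5]
top [ 598.4 -353.3   82.1   62.3   15.4]
top [ 768.6 -135.3  125.9   68.1  -27. ]
wrist [ 366.9 -365.2  134.3   25.5   31.3]
wrist [ 299.2 -166.4  155.3   31.3    4. ]
wrist [ 409.1 -218.6   59.    13.1  -41.8]
wrist [ 481.5 -332.6   90.2   75.8  -19.6]
  tri [ 474.8 -338.5   10.9]
wrist [ 601.1 -351.8   85.8   61.    16.4]
  tri [ 600.4 -356.3   12.8]
wrist [ 590.2 -199.2   83.2   60.4   15.5]
  tri [ 588.8 -199.8   11.1]
308 [-0.0114 -0.0349 -0.0299] [ 0.0117 -0.0213 -0.0188] tip [ 0.0014 -0.0215 -0.0198]
306 [-0.0111  0.021  -0.0299] [ 0.0117  0.0342 -0.0182] tip [ 0.003   0.0212 -0.0194]
```

```bash
python3 - <<'E'
from h import *
o=bot.observe(); w=shot('wrist'); print(o['position'],o['clock'])
M=R.from_euler('xyz',o['tool_rot']).as_matrix()
C=cloud(w); W=(C-o['position'])@M
for v,u in((238,200),(240,205),(260,200),(280,195),(238,312),(260,318),(280,322),(100,257)): print(v,u,w['z_map'][v,u].round(4),W[v,u].round(4),C[v,u].round(4),w['img'][v,u])
fl,Mc,t=cam(w); print('cam in tool',((-Mc.T@t)-o['position'])@M, (Mc[2])@M)
E
```

```text
[ 0.61856875 -0.19065715  0.19426738] 10.675
238 200 0.1428 [ 0.0112 -0.0245 -0.0269] [ 0.6345 -0.1609  0.212 ] [117  89  74]
240 205 0.142 [ 0.0107 -0.0222 -0.0279] [ 0.6352 -0.1631  0.2131] [107  61  35]
260 200 0.1247 [ 0.0104 -0.0215 -0.0459] [ 0.6438 -0.1616  0.2287] [71 44 31]
280 195 0.1155 [ 0.0079 -0.0216 -0.0562] [ 0.6467 -0.1606  0.2389] [71 50 38]
238 312 0.1429 [ 0.0111  0.0236 -0.0268] [ 0.647  -0.2075  0.2119] [94 90 80]
260 318 0.125 [ 0.0102  0.0229 -0.0456] [ 0.6552 -0.2044  0.2287] [73 62 57]
280 322 0.1152 [ 0.0081  0.0225 -0.0564] [ 0.6584 -0.2031  0.239 ] [176 167 155]
100 257 0.309 [0.0687 0.0005 0.1616] [ 0.5979 -0.1969  0.02  ] [230 224 195]
cam in tool [ 0.06791056 -0.00042537 -0.15932752] [-2.68330995e-01  2.27058826e-04  9.63326749e-01]
```

```bash
cat > tip.py <<'E'
from h import *
o=bot.observe(); w=shot('wrist'); M=R.from_euler('xyz',o['tool_rot']).as_matrix()
W=(cloud(w)-o['position'])@M; X=W.reshape(-1,3); X=X[(X[:,2]>-.08)&(X[:,2]<.04)&(abs(X[:,0])<.02)&(abs(X[:,1])<.06)]
for s in(-1,1):
    Y=X[np.sign(X[:,1])==s]; print(o['grip_width'],'tip z',np.sort(Y[:,2])[-12:].round(4), 'inner y',np.abs(Y[:,1]).min())
E
python3 -m inch '[[0,0,0,0,0,0,0.71],[0,0,0,0,0,0,0.71],[0,0,0,0,0,0,0.71],[0,0,0,0,0,0,0.71]]'; python3 tip.py;  python3 -m inch '[[0,0,0,0,0,0,1],[0,0,0,0,0,0,1],[0,0,0,0,0,0,1],[0,0,0,0,0,0,1]]'; python3 tip.py
```

```text
clock: 11.22
position: [0.6189, -0.1908, 0.1953]
tool_rot: [3.14, 0.524, 0.263]
force: [-0.0, -0.4, 0.4]
grip_width: 0.0606
finger_force: 0.0
0.06064770048150714 tip z [-0.0228 -0.0226 -0.0226 -0.0225 -0.0223 -0.0221 -0.0221 -0.0219 -0.0216
 -0.0215 -0.0213 -0.0209] inner y 0.02715147689069209
0.06064770048150714 tip z [-0.0229 -0.0228 -0.0228 -0.0227 -0.0226 -0.0222 -0.0221 -0.022  -0.022
 -0.0219 -0.0218 -0.0217] inner y 0.026818472459988665
clock: 11.78
position: [0.6189, -0.1908, 0.1953]
tool_rot: [3.14, 0.524, 0.263]
force: [-0.3, -0.1, 0.2]
grip_width: 0.0854
finger_force: 0.0
0.08544439358448455 tip z [-0.0303 -0.0303 -0.0303 -0.0302 -0.0301 -0.0299 -0.0298 -0.0297 -0.0296
 -0.0292 -0.0292 -0.0292] inner y 0.03887477026169574
0.08544439358448455 tip z [-0.0302 -0.0302 -0.0301 -0.03   -0.03   -0.0299 -0.0298 -0.0298 -0.0298
 -0.0297 -0.0296 -0.0285] inner y 0.03789294587731119
```

```bash
cat > place.py <<'E'
# place.py pick x y yaw(mm,deg)  -> store grasp ; place.py go yslot dz [back] -> row for placing pose
import sys,json; from h import *
def row(pos,Rt):
    o=bot.observe(); Rc=R.from_euler('xyz',o['tool_rot']); d=pos-o['position']
    r=(Rc.inv()*Rt).as_rotvec()/(np.pi/2)
    print('tgt',np.round(pos,4),'row',np.round(Rc.inv().apply(d)/.2,3).tolist(),np.round(r,3).tolist(),'n',np.ceil(max(np.linalg.norm(d)/.0625,np.linalg.norm(r)*90/10.7)))
if sys.argv[1]=='pick':
    o=bot.observe(); x,y,a=map(float,sys.argv[2:5])
    C=R.from_euler('z',a,degrees=True); T=R.from_euler('xyz',o['tool_rot'])
    json.dump([(T.inv()*C).as_rotvec().tolist(),T.inv().apply(np.array([x/1e3,y/1e3,.01])-o['position']).tolist()],open('grasp.json','w'))
else:
    ys,dz=float(sys.argv[2])/1e3,float(sys.argv[3])/1e3; back=float(sys.argv[4])/1e3 if len(sys.argv)>4 else 0
    rv,p=json.load(open('grasp.json')); psi=np.radians(9.9); B=np.array([.5298,.0182,0])
    X=np.array([np.cos(psi),np.sin(psi),0]); h=np.array([-np.sin(psi),np.cos(psi),0]); z=np.array([0,0,1.])
    Cm=np.stack([z,np.cross(-h,z),-h],1); Rt=R.from_matrix(Cm)*R.from_rotvec(rv).inv()
    c=B+h*(ys-back)+z*(.008+.041+dz); row(c-Rt.apply(p),Rt)
E
python3 g.py .5931 -.1988 -.010 15.5 -30
```

```text
[0.396, 0.004, 0.956] [-0.001, 0.0, -0.004] rows>= 4.0 q [-0.17, 0.97, 0.63, 1.11, -0.22, 1.63, -0.92]
```

Descending in stages to check force.

```bash
python3 -m inch '[[0.2,0,0.45,0,0,0,1],[0.38,0,0.84,0,0,0,1],[0.38,0,0.84,0,0,0,1],[0.38,0,0.84,0,0,0,1],[0.38,0,0.84,0,0,0,1]]'; python3 -m inch '[[0.01,0,0.06,0,0,0,1],[0.018,0,0.11,0,0,0,1],[0.018,0,0.11,0,0,0,1]]'; python3 g.py .5931 -.1988 -.010 15.5 -30
```

```text
clock: 12.45
position: [0.6027, -0.1964, 0.0142]
tool_rot: [3.138, 0.522, 0.262]
force: [-0.0, -0.3, 0.9]
grip_width: 0.0851
finger_force: 0.0
clock: 12.82
position: [0.5933, -0.1978, -0.0094]
tool_rot: [3.14, 0.524, 0.263]
force: [-0.5, -0.4, 0.2]
grip_width: 0.0851
finger_force: 0.0
[-0.001, 0.004, 0.004] [-0.002, 0.0, -0.004] rows>= 1.0 q [-0.15, 1.16, 0.56, 1.27, -0.28, 1.29, -0.94]
```

```bash
python3 -m inch '[[0,0,0.003,0,0,0,0.6],[0,0,0.003,0,0,0,0.6],[0,0,0.003,0,0,0,0.6],[0,0,0.003,0,0,0,0.6],[0,0,0.003,0,0,0,0.6]]' 60; python3 place.py pick 588.6 -200 15.5; python3 -m inch '[[-0.1,0,-0.2,0,0,0,0.6],[-0.4,0,-0.7,0,0,0,0.6],[-0.4,0,-0.7,0,0,0,0.6],[-0.4,0,-0.7,0,0,0,0.6],[-0.4,0,-0.7,0,0,0,0.6]]'
python3 - <<'E'
from h import *
shot('wrist','w2.png')
E
python3 place.py go 30 60 100
```

```text
clock: 13.45
position: [0.5941, -0.1979, -0.009]
tool_rot: [3.139, 0.523, 0.263]
force: [2.3, 0.8, 4.8]
grip_width: 0.0585
finger_force: 64.9
clock: 14.08
position: [0.5941, -0.1972, 0.1511]
tool_rot: [3.14, 0.524, 0.263]
force: [-0.4, 0.3, -2.2]
grip_width: 0.0583
finger_force: 65.2
tgt [ 0.538  -0.0321  0.1148] row [0.043, -0.869, 0.181] [0.269, 0.795, -0.99] n 11.0
```

View pics/w2.png

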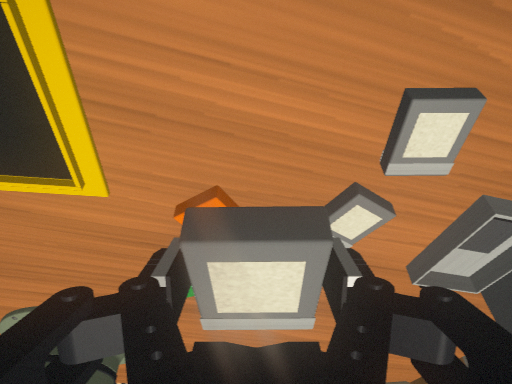

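```bash
python3 g.py .55 -.15 .24 99.9 0
```

```text
[-0.354, -0.285, -0.312] [-0.246, 0.271, -0.919] rows>= 9.0 q [-0.18, 0.97, 0.62, 1.24, -0.22, 1.51, -0.91]
```

```bash
python3 -m inch '[[-0.35,-0.28,-0.31,-0.246,0.271,-0.919,0.6],[-0.35,-0.28,-0.31,-0.246,0.271,-0.919,0.6],[-0.35,-0.28,-0.31,-0.246,0.271,-0.919,0.6],[-0.35,-0.28,-0.31,-0.246,0.271,-0.919,0.6],[-0.35,-0.28,-0.31,-0.246,0.271,-0.919,0.6],[-0.35,-0.28,-0.31,-0.246,0.271,-0.919,0.6],[-0.35,-0.28,-0.31,-0.246,0.271,-0.919,0.6],[-0.35,-0.28,-0.31,-0.246,0.271,-0.919,0.6],[-0.35,-0.28,-0.31,-0.246,0.271,-0.919,0.6],[-0.35,-0.28,-0.31,-0.246,0.271,-0.919,0.6]]'; python3 place.py go 30 100 80; python3 g.py .55 -.15 .24 99.9 0
```

```text
clock: 15.38
position: [0.5503, -0.1514, 0.2393]
tool_rot: [-3.141, -0.001, 1.742]
force: [-0.2, 0.4, -0.5]
grip_width: 0.0587
finger_force: 65.0
tgt [ 0.5346 -0.0124  0.1548] row [0.698, 0.041, 0.423] [0.003, 0.667, 0.002] n 6.0
[0.007, -0.0, -0.003] [-0.0, -0.0, -0.001] rows>= 1.0 q [-0.01, 0.42, 0.24, 1.73, -0.12, 1.01, 0.45]
```

```bash
python3 -m inch '[[0.1,0.04,0,0.003,0.2,0.002,0.6],[0.3,0.04,0.1,0.003,0.4,0.002,0.6],[0.5,0.04,0.2,0.003,0.667,0.002,0.6],[0.7,0.04,0.42,0.003,0.667,0.002,0.6],[0.7,0.04,0.42,0.003,0.667,0.002,0.6],[0.7,0.04,0.42,0.003,0.667,0.002,0.6],[0.7,0.04,0.42,0.003,0.667,0.002,0.6],[0.7,0.04,0.42,0.003,0.667,0.002,0.6],[0.7,0.04,0.42,0.003,0.667,0.002,0.6],[0.7,0.04,0.42,0.003,0.667,0.002,0.6]]'; python3 place.py go 30 40 0; python3 g.py .55 -.15 .24 99.9 60
```

```text
clock: 16.62
position: [0.535, -0.0112, 0.157]
tool_rot: [-3.135, -1.046, 1.739]
force: [-0.0, -0.0, -0.3]
grip_width: 0.0585
finger_force: 65.3
tgt [0.5208 0.0664 0.0948] row [-0.072, -0.002, 0.497] [-0.0, 0.001, 0.003] n 2.0
[0.01, -0.047, -0.81] [-0.001, 0.001, -0.001] rows>= 3.0 q [0.45, 0.86, -0.09, 1.62, -0.78, 1.42, 0.98]
```

```bash
python3 -m inch '[[-0.04,0,0.25,0,0,0,0.6],[-0.07,0,0.5,0,0,0,0.6],[-0.07,0,0.5,0,0,0,0.6],[-0.07,0,0.5,0,0,0,0.6]]'; python3 place.py go 30 2 0; python3 - <<'E'
from h import *
shot('scene','s1.png')
E
```

```text
clock: 17.12
position: [0.5212, 0.0664, 0.0946]
tool_rot: [-3.134, -1.047, 1.737]
force: [0.1, -1.2, -0.2]
grip_width: 0.0589
finger_force: 65.2
tgt [0.5208 0.0664 0.0568] row [-0.163, -0.001, 0.095] [-0.0, 0.001, 0.002] n 1.0
```

```bash
python3 -c "
import cv2; a=cv2.imread('pics/s1.png')[120:300,180:460]; cv2.imwrite('pics/s1c.png',cv2.resize(a,None,fx=2.5,fy=2.5))"
```

```text
(no output)
```

View pics/s1c.png

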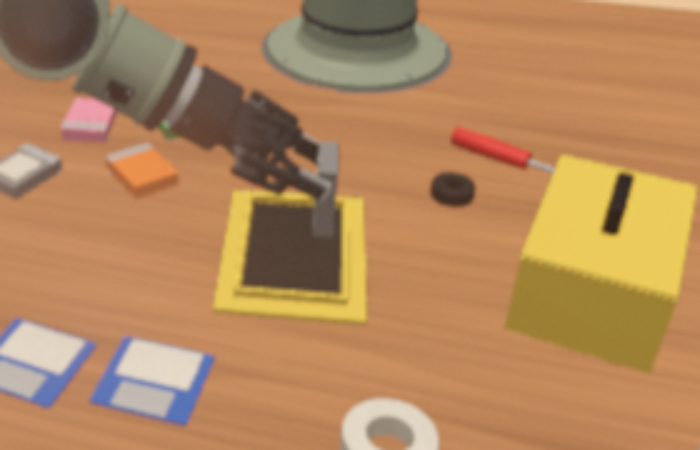

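The cartridge is upright above the base at about (325,185) in the crop. Lowering it.

```bash
python3 -m inch '[[-0.08,0,0.047,0,0,0,0.6],[-0.163,0,0.095,0,0,0,0.6],[-0.163,0,0.095,0,0,0,0.6],[-0.163,0,0.095,0,0,0,0.6]]'; python3 place.py go 30 0 0
```

```text
clock: 17.68
position: [0.5205, 0.0667, 0.0557]
tool_rot: [-3.132, -1.048, 1.735]
force: [0.2, -0.2, -0.7]
grip_width: 0.0587
finger_force: 65.1
tgt [0.5208 0.0664 0.0548] row [-0.005, 0.001, 0.0] [-0.0, 0.0, 0.001] n 1.0
```

```bash
python3 -m inch '[[-0.006,0,0.004,0,0,0,0.6],[-0.006,0,0.004,0,0,0,0.6]]';  python3 -m inch '[[-0.004,0,0.0025,0,0,0,0.6],[-0.004,0,0.0025,0,0,0,0.6]]'
```

```text
clock: 17.92
position: [0.5207, 0.0669, 0.0549]
tool_rot: [-3.133, -1.048, 1.736]
force: [-0.4, -0.1, -2.2]
grip_width: 0.0582
finger_force: 65.1
clock: 18.18
position: [0.5207, 0.067, 0.0541]
tool_rot: [-3.133, -1.048, 1.736]
force: [0.5, 0.0, -0.2]
grip_width: 0.0586
finger_force: 65.1
```

```bash
python3 -m inch '[[-0.004,0,0.0025,0,0,0,0.6],[-0.004,0,0.0025,0,0,0,0.6]]';  python3 -m inch '[[-0.004,0,0.0025,0,0,0,0.6],[-0.004,0,0.0025,0,0,0,0.6]]'
```

```text
clock: 18.42
position: [0.5207, 0.0672, 0.0539]
tool_rot: [-3.134, -1.049, 1.737]
force: [-1.1, -1.6, 7.4]
grip_width: 0.0586
finger_force: 65.5
clock: 18.68
position: [0.5207, 0.0674, 0.0538]
tool_rot: [-3.134, -1.05, 1.737]
force: [-2.1, -3.5, 18.5]
grip_width: 0.0585
finger_force: 66.1
```

```bash
python3 -m inch '[[0.005,0,-0.003,0,0,0,0.69],[0.005,0,-0.003,0,0,0,0.74],[0.005,0,-0.003,0,0,0,0.8],[0.005,0,-0.003,0,0,0,0.9],[0.005,0,-0.003,0,0,0,0.9],[0.005,0,-0.003,0,0,0,0.9]]'; python3 -m inch '[[0,0,-0.1,0,0,0,0.95],[0,0,-0.3,0,0,0,1],[0,0,-0.6,0,0,0,1],[0,0,-0.8,0,0,0,1],[0,0,-0.8,0,0,0,1],[0,0,-0.8,0,0,0,1]]'; python3 - <<'E'
from h import *
s=shot('scene','s2.png'); t=shot('top')
a=s['img'][120:300,180:460,::-1]; b=t['img'][130:250,150:290,::-1]
cv2.imwrite('pics/s2c.png',np.hstack([cv2.resize(a,(466,300)),cv2.resize(b,(334,300))[:, :334]]))
W=cloud(t)[130:250,170:260].reshape(-1,3); P=W[(W[:,2]>.07)&(W[:,2]<.11)]; print(len(P),np.median(P,0),cv2.minAreaRect((P[:,:2]*1000).astype(np.float32)))
E
python3 g.py .50 -.25 .24 -20.8 0
```

```text
clock: 19.42
position: [0.5207, 0.067, 0.0533]
tool_rot: [-3.133, -1.048, 1.736]
force: [-0.1, 0.2, 0.2]
grip_width: 0.0771
finger_force: 0.0
clock: 20.18
position: [0.5446, -0.0695, 0.1334]
tool_rot: [-3.133, -1.048, 1.736]
force: [-0.4, 0.4, -0.6]
grip_width: 0.0855
finger_force: 0.0
120 [0.52548261 0.04577107 0.08945128] ((525.90380859375, 47.797725677490234), (59.8070068359375, 20.919462203979492), 8.268623352050781)
[0.035, -0.378, -1.006] [-0.693, -0.39, 1.195] rows>= 13.0 q [0.5, 0.94, -0.06, 1.51, -0.74, 1.49, 1.0]
```

View pics/s2c.png

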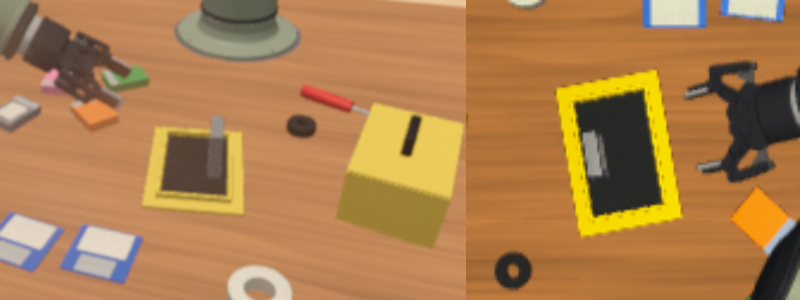

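The first cartridge stands upright at crop position (215,145), measured at (526,48) mm with its top at z = 0.0895. Now cartridge A.

```bash
python3 g.py .53 -.18 .26 50 0
```

```text
[0.282, -0.17, -0.78] [-0.293, -0.622, 0.5] rows>= 8.0 q [0.5, 0.94, -0.06, 1.51, -0.74, 1.49, 1.0]
```

```bash
python3 -m inch '[[0.05,0,-0.35,0,0,0,1],[0.28,-0.17,-0.78,-0.293,-0.622,0.5,1],[0.28,-0.17,-0.78,-0.293,-0.622,0.5,1],[0.28,-0.17,-0.78,-0.293,-0.622,0.5,1],[0.28,-0.17,-0.78,-0.293,-0.622,0.5,1],[0.28,-0.17,-0.78,-0.293,-0.622,0.5,1],[0.28,-0.17,-0.78,-0.293,-0.622,0.5,1],[0.28,-0.17,-0.78,-0.293,-0.622,0.5,1],[0.28,-0.17,-0.78,-0.293,-0.622,0.5,1],[0.28,-0.17,-0.78,-0.293,-0.622,0.5,1]]'; python3 g.py .495 -.345 .15 -20.4 -30
```

```text
clock: 21.52
position: [0.5301, -0.1801, 0.2595]
tool_rot: [3.141, -0.0, 0.875]
force: [0.1, 0.9, -0.1]
grip_width: 0.0854
finger_force: 0.0
[-0.745, 0.394, 0.547] [0.205, -0.29, 0.765] rows>= 8.0 q [-0.09, 0.4, 0.43, 1.74, -0.19, 1.04, -0.29]
```

```bash
python3 -m inch '[[-0.745,0.394,0.547,0.205,-0.29,0.765,1],[-0.745,0.394,0.547,0.205,-0.29,0.765,1],[-0.745,0.394,0.547,0.205,-0.29,0.765,1],[-0.745,0.394,0.547,0.205,-0.29,0.765,1],[-0.745,0.394,0.547,0.205,-0.29,0.765,1],[-0.745,0.394,0.547,0.205,-0.29,0.765,1],[-0.745,0.394,0.547,0.205,-0.29,0.765,1],[-0.745,0.394,0.547,0.205,-0.29,0.765,1],[-0.745,0.394,0.547,0.205,-0.29,0.765,1],[-0.745,0.394,0.547,0.205,-0.29,0.765,1]]'; python3 g.py .479 -.339 -.01 -20.4 -30; python3 - <<'E'
from m import *
from cart import find
w=shot('wrist')
for c in find(w): print(wrect(w,c,.02))
E
```

```text
clock: 22.78
position: [0.4947, -0.3458, 0.151]
tool_rot: [-3.14, 0.521, -0.357]
force: [-0.1, -0.6, -0.1]
grip_width: 0.0855
finger_force: 0.0
[0.327, -0.003, 0.741] [-0.001, -0.002, -0.001] rows>= 3.0 q [0.14, 0.99, 0.72, 1.25, -0.4, 1.58, -1.08]
[ 190.7 -429.5  165.5   29.4    8.9]
[320.2 -83.1 164.9  28.2 -50.3]
[ 409.9 -217.6   60.    13.1  -41.8]
[ 475.4 -338.2   82.3   60.3  -20.3]
```

```bash
python3 -m inch '[[0.15,0,0.35,0,0,0,1],[0.3,0,0.66,0,0,0,1],[0.327,0,0.72,0,0,0,1],[0.328,0,0.74,0,0,0,1],[0.328,0,0.74,0,0,0,1],[0.328,0,0.74,0,0,0,1]]'; python3 g.py .479 -.339 -.01 -20.4 -30; python3 -m inch '[[0,0,0,0,0,0,0.6],[0,0,0,0,0,0,0.6],[0,0,0,0,0,0,0.6],[0,0,0,0,0,0,0.6],[0,0,0,0,0,0,0.6]]' 60; python3 place.py pick 475.2 -337.7 -20.3; python3 -m inch '[[-0.1,0,-0.2,0,0,0,0.6],[-0.4,0,-0.8,0,0,0,0.6],[-0.4,0,-0.8,0,0,0,0.6],[-0.4,0,-0.8,0,0,0,0.6],[-0.4,0,-0.8,0,0,0,0.6]]';python3 g.py .53 -.17 .25 40 0
```

```text
clock: 23.58
position: [0.4798, -0.3404, -0.0086]
tool_rot: [3.141, 0.52, -0.36]
force: [-0.0, -0.2, 0.3]
grip_width: 0.0853
finger_force: 0.0
[-0.002, -0.005, 0.009] [-0.0, -0.002, -0.002] rows>= 1.0 q [0.15, 1.16, 0.65, 1.35, -0.47, 1.34, -1.07]
clock: 24.2
position: [0.4795, -0.3401, -0.0094]
tool_rot: [3.141, 0.521, -0.36]
force: [3.1, -0.3, 8.7]
grip_width: 0.0584
finger_force: 64.9
clock: 24.82
position: [0.489, -0.3433, 0.1683]
tool_rot: [3.141, 0.521, -0.36]
force: [-0.1, 0.5, -1.6]
grip_width: 0.0585
finger_force: 65.4
[-0.301, -0.883, -0.298] [-0.175, 0.3, -0.657] rows>= 7.0 q [0.13, 0.97, 0.73, 1.27, -0.39, 1.6, -1.08]
```

```bash
python3 -m inch '[[-0.3,-0.88,-0.3,-0.175,0.3,-0.657,0.6],[-0.3,-0.88,-0.3,-0.175,0.3,-0.657,0.6],[-0.3,-0.88,-0.3,-0.175,0.3,-0.657,0.6],[-0.3,-0.88,-0.3,-0.175,0.3,-0.657,0.6],[-0.3,-0.88,-0.3,-0.175,0.3,-0.657,0.6],[-0.3,-0.88,-0.3,-0.175,0.3,-0.657,0.6],[-0.3,-0.88,-0.3,-0.175,0.3,-0.657,0.6],[-0.3,-0.88,-0.3,-0.175,0.3,-0.657,0.6]]'; python3 place.py go 0 100 80;python3 g.py .54 -.15 .25 99.9 0
```

```text
clock: 25.82
position: [0.5293, -0.1706, 0.249]
tool_rot: [-3.139, 0.002, 0.697]
force: [0.1, -0.5, -2.2]
grip_width: 0.0583
finger_force: 65.5
tgt [ 0.541  -0.0414  0.1538] row [0.46, -0.457, 0.476] [0.349, 0.603, -0.601] n 8.0
[0.107, -0.045, -0.005] [-0.002, 0.0, -0.666] rows>= 6.0 q [-0.18, 0.42, 0.53, 1.76, -0.25, 1.03, -0.43]
```

```bash
python3 -m inch '[[0.107,-0.045,0,0,0,-0.66,0.6],[0.107,-0.045,0,0,0,-0.66,0.6],[0.107,-0.045,0,0,0,-0.66,0.6],[0.107,-0.045,0,0,0,-0.66,0.6],[0.107,-0.045,0,0,0,-0.66,0.6],[0.107,-0.045,0,0,0,-0.66,0.6]]'; python3 place.py go 0 100 80
```

```text
clock: 26.58
position: [0.5405, -0.15, 0.2487]
tool_rot: [-3.137, -0.001, 1.738]
force: [-1.2, 0.1, -2.3]
grip_width: 0.0586
finger_force: 65.5
tgt [ 0.541  -0.0414  0.1538] row [0.535, 0.095, 0.474] [0.002, 0.668, -0.003] n 6.0
```

```bash
python3 -m inch '[[0.1,0.04,0,0.003,0.2,0,0.6],[0.2,0.09,0.1,0.003,0.4,0,0.6],[0.4,0.09,0.2,0.003,0.668,-0.003,0.6],[0.535,0.095,0.474,0.003,0.668,-0.003,0.6],[0.535,0.095,0.474,0.003,0.668,-0.003,0.6],[0.535,0.095,0.474,0.003,0.668,-0.003,0.6],[0.535,0.095,0.474,0.003,0.668,-0.003,0.6],[0.535,0.095,0.474,0.003,0.668,-0.003,0.6],[0.535,0.095,0.474,0.003,0.668,-0.003,0.6]]'; python3 place.py go 0 40 0
```

```text
clock: 27.7
position: [0.5422, -0.0407, 0.1561]
tool_rot: [-3.138, -1.047, 1.738]
force: [-0.6, -0.3, -0.8]
grip_width: 0.0585
finger_force: 65.7
tgt [0.5272 0.0374 0.0938] row [-0.071, -0.007, 0.5] [0.002, 0.002, 0.001] n 2.0
```

```bash
python3 -m inch '[[-0.04,0,0.25,0,0,0,0.6],[-0.07,-0.007,0.5,0,0,0,0.6],[-0.07,-0.007,0.5,0,0,0,0.6],[-0.07,-0.007,0.5,0,0,0,0.6]]'; python3 place.py go 0 1.5 0; python3 - <<'E'
from h import *
t=shot('top'); W=cloud(t)[130:250,170:260].reshape(-1,3); P=W[(W[:,2]>.105)&(W[:,2]<.145)]; print(len(P),np.median(P,0).round(4))
E
```

```text
clock: 28.2
position: [0.5273, 0.0367, 0.094]
tool_rot: [-3.138, -1.048, 1.738]
force: [-0.3, -0.3, -1.5]
grip_width: 0.0586
finger_force: 65.6
tgt [0.5272 0.0374 0.0553] row [-0.166, 0.0, 0.1] [0.002, 0.001, 0.001] n 1.0
331 [0.5329 0.002  0.1299]
```

```bash
python3 -m inch '[[-0.08,0,0.05,0,0,0,0.6],[-0.166,0,0.1,0,0,0,0.6],[-0.166,0,0.1,0,0,0,0.6],[-0.166,0,0.1,0,0,0,0.6]]'; python3 -m inch '[[-0.006,0,0.004,0,0,0,0.6],[-0.006,0,0.004,0,0,0,0.6]]';  python3 -m inch '[[-0.004,0,0.0025,0,0,0,0.6],[-0.004,0,0.0025,0,0,0,0.6]]'
```

```text
clock: 28.75
position: [0.5264, 0.0375, 0.0537]
tool_rot: [-3.133, -1.05, 1.733]
force: [-0.7, -0.1, -2.4]
grip_width: 0.0585
finger_force: 65.0
clock: 29.0
position: [0.5266, 0.0377, 0.053]
tool_rot: [-3.135, -1.049, 1.735]
force: [-0.5, 0.2, -1.6]
grip_width: 0.059
finger_force: 65.0
clock: 29.25
position: [0.5266, 0.0377, 0.0521]
tool_rot: [-3.135, -1.05, 1.735]
force: [0.1, 1.1, -1.2]
grip_width: 0.0585
finger_force: 65.0
```

```bash
python3 -m inch '[[-0.005,0,0.003,0,0,0,0.6],[-0.005,0,0.003,0,0,0,0.6]]';  python3 -m inch '[[-0.004,0,0.0025,0,0,0,0.6],[-0.004,0,0.0025,0,0,0,0.6]]'
```

```text
clock: 29.5
position: [0.5266, 0.038, 0.0518]
tool_rot: [-3.136, -1.051, 1.736]
force: [-0.8, -1.5, 9.0]
grip_width: 0.0581
finger_force: 65.8
clock: 29.75
position: [0.5266, 0.0382, 0.0518]
tool_rot: [-3.137, -1.052, 1.736]
force: [-3.2, -3.2, 18.0]
grip_width: 0.0584
finger_force: 66.4
```

```bash
python3 -m inch '[[0.005,0,-0.003,0,0,0,0.69],[0.005,0,-0.003,0,0,0,0.74],[0.005,0,-0.003,0,0,0,0.8],[0.005,0,-0.003,0,0,0,0.9],[0.005,0,-0.003,0,0,0,0.9],[0.005,0,-0.003,0,0,0,0.9]]'; python3 -m inch '[[0,0,-0.1,0,0,0,0.95],[0,0,-0.3,0,0,0,1],[0,0,-0.6,0,0,0,1],[0,0,-0.8,0,0,0,1],[0,0,-0.8,0,0,0,1],[0,0,-0.8,0,0,0,1]]'; cat > chk.py <<'E'
from h import *
t=shot('top'); W=cloud(t)[150:235,185:245].reshape(-1,3); P=W[(W[:,2]>.075)&(W[:,2]<.1)]
psi=np.radians(9.9); B=np.array([.5298,.0182]); d=P[:,:2]-B
x=d@[np.cos(psi),np.sin(psi)]; y=d@[-np.sin(psi),np.cos(psi)]
k=(abs(y)<.06)&(abs(x)<.09)
for s in (.03,0,-.03):
    q=k&(abs(y-s)<.014)
    if q.sum()>10: print(s,q.sum(),'x',x[q].min().round(4),x[q].max().round(4),'y',y[q].min().round(4),y[q].max().round(4),'z',np.median(P[q,2]).round(4))
E
python3 chk.py; python3 g.py .53 -.18 .26 50 0
```

```text
clock: 30.5
position: [0.5265, 0.0378, 0.0511]
tool_rot: [-3.135, -1.05, 1.735]
force: [0.1, 0.2, -0.4]
grip_width: 0.0768
finger_force: 0.0
clock: 31.25
position: [0.55, -0.0989, 0.1309]
tool_rot: [-3.135, -1.05, 1.734]
force: [0.1, 0.8, -0.2]
grip_width: 0.0855
finger_force: 0.0
0.03 116 x -0.0284 0.031 y 0.0195 0.0401 z 0.0897
0 114 x -0.029 0.0305 y -0.0099 0.0107 z 0.0898
[0.369, -0.17, -0.655] [-0.291, -0.624, 0.498] rows>= 8.0 q [0.5, 0.97, -0.01, 1.45, -0.74, 1.55, 1.02]
```

```bash
python3 -m inch '[[0.05,0,-0.35,0,0,0,1],[0.37,-0.17,-0.65,-0.293,-0.622,0.5,1],[0.37,-0.17,-0.65,-0.293,-0.622,0.5,1],[0.37,-0.17,-0.65,-0.293,-0.622,0.5,1],[0.37,-0.17,-0.65,-0.293,-0.622,0.5,1],[0.37,-0.17,-0.65,-0.293,-0.622,0.5,1],[0.37,-0.17,-0.65,-0.293,-0.622,0.5,1],[0.37,-0.17,-0.65,-0.293,-0.622,0.5,1],[0.37,-0.17,-0.65,-0.293,-0.622,0.5,1],[0.37,-0.17,-0.65,-0.293,-0.622,0.5,1]]'; python3 g.py .62 -.347 .15 15.6 -30
```

```text
clock: 32.55
position: [0.5297, -0.1785, 0.2595]
tool_rot: [-3.141, -0.002, 0.872]
force: [-0.2, 0.2, -0.4]
grip_width: 0.0853
finger_force: 0.0
[-0.355, 0.888, 0.546] [0.099, -0.325, 0.373] rows>= 5.0 q [-0.13, 0.4, 0.48, 1.74, -0.21, 1.05, -0.27]
```

```bash
python3 -m inch '[[-0.355,0.888,0.546,0.1,-0.325,0.373,1],[-0.355,0.888,0.546,0.1,-0.325,0.373,1],[-0.355,0.888,0.546,0.1,-0.325,0.373,1],[-0.355,0.888,0.546,0.1,-0.325,0.373,1],[-0.355,0.888,0.546,0.1,-0.325,0.373,1],[-0.355,0.888,0.546,0.1,-0.325,0.373,1],[-0.355,0.888,0.546,0.1,-0.325,0.373,1],[-0.355,0.888,0.546,0.1,-0.325,0.373,1]]'; python3 g.py .603 -.352 -.01 15.6 -30; python3 - <<'E'
from m import *
from cart import find
w=shot('wrist')
for c in find(w): print(wrect(w,c,.02))
E
```

```text
clock: 33.55
position: [0.6198, -0.3484, 0.1521]
tool_rot: [3.142, 0.521, 0.269]
force: [0.6, 0.1, 0.2]
grip_width: 0.0851
finger_force: 0.0
[0.329, -0.005, 0.746] [-0.001, -0.001, -0.002] rows>= 3.0 q [0.05, 1.1, 0.66, 0.96, -0.22, 1.6, -0.75]
[ 322.4 -237.9  165.8   28.4  -14.3]
[ 421.8 -595.5  169.4   29.6   45. ]
[ 409.1 -218.    60.1   13.4  -42.4]
[ 599.9 -352.9   82.3   60.2   15.4]
```

```bash
python3 -m inch '[[0.15,0,0.35,0,0,0,1],[0.3,-0.003,0.66,0,0,0,1],[0.325,-0.003,0.72,0,0,0,1],[0.325,-0.003,0.742,0,0,0,1],[0.325,-0.003,0.742,0,0,0,1],[0.325,-0.003,0.742,0,0,0,1]]'; python3 g.py .603 -.352 -.01 15.6 -30; python3 -m inch '[[0,0,0,0,0,0,0.6],[0,0,0,0,0,0,0.6],[0,0,0,0,0,0,0.6],[0,0,0,0,0,0,0.6],[0,0,0,0,0,0,0.6]]' 60; python3 place.py pick 599.2 -353 15.4; python3 -m inch '[[-0.1,0,-0.2,0,0,0,0.6],[-0.4,0,-0.8,0,0,0,0.6],[-0.4,0,-0.8,0,0,0,0.6],[-0.4,0,-0.8,0,0,0,0.6],[-0.4,0,-0.8,0,0,0,0.6]]';python3 g.py .54 -.18 .25 70 0
```

```text
clock: 34.35
position: [0.6035, -0.3528, -0.0082]
tool_rot: [3.139, 0.522, 0.268]
force: [-0.2, 0.0, 0.5]
grip_width: 0.0854
finger_force: 0.0
[0.003, -0.005, 0.008] [0.0, -0.001, -0.002] rows>= 1.0 q [0.06, 1.24, 0.61, 1.06, -0.26, 1.36, -0.78]
clock: 34.98
position: [0.6031, -0.3525, -0.0092]
tool_rot: [3.14, 0.523, 0.269]
force: [1.6, 2.1, 7.2]
grip_width: 0.0583
finger_force: 65.0
clock: 35.6
position: [0.6129, -0.3495, 0.1683]
tool_rot: [3.141, 0.523, 0.269]
force: [0.4, 1.1, -0.8]
grip_width: 0.0582
finger_force: 65.1
[-0.313, -0.914, -0.291] [-0.158, 0.307, -0.592] rows>= 6.0 q [0.05, 1.07, 0.67, 0.98, -0.21, 1.61, -0.74]
```

```bash
python3 -m inch '[[-0.31,-0.91,-0.29,-0.158,0.307,-0.592,0.6],[-0.31,-0.91,-0.29,-0.158,0.307,-0.592,0.6],[-0.31,-0.91,-0.29,-0.158,0.307,-0.592,0.6],[-0.31,-0.91,-0.29,-0.158,0.307,-0.592,0.6],[-0.31,-0.91,-0.29,-0.158,0.307,-0.592,0.6],[-0.31,-0.91,-0.29,-0.158,0.307,-0.592,0.6],[-0.31,-0.91,-0.29,-0.158,0.307,-0.592,0.6],[-0.31,-0.91,-0.29,-0.158,0.307,-0.592,0.6]]'; python3 g.py .54 -.18 .25 99.9 0
```

```text
clock: 36.6
position: [0.5406, -0.1802, 0.2484]
tool_rot: [-3.138, 0.003, 1.218]
force: [0.4, -0.6, -1.1]
grip_width: 0.0585
finger_force: 65.0
[-0.0, -0.003, -0.008] [-0.003, 0.001, -0.335] rows>= 3.0 q [-0.08, 0.43, 0.42, 1.72, -0.19, 1.04, 0.05]
```

```bash
python3 -m inch '[[0,0,0,0,0,-0.335,0.6],[0,0,0,0,0,-0.335,0.6],[0,0,0,0,0,-0.335,0.6],[0,0,0,0,0,-0.335,0.6]]'; python3 place.py go -30 100 80
```

```text
clock: 37.1
position: [0.5409, -0.18, 0.2485]
tool_rot: [-3.138, -0.0, 1.746]
force: [-0.0, -0.2, -1.4]
grip_width: 0.0586
finger_force: 65.0
tgt [ 0.546  -0.0712  0.1529] row [0.532, 0.121, 0.478] [-0.004, 0.667, 0.0] n 6.0
```

```bash
python3 -m inch '[[0.1,0.04,0,0,0.2,0,0.6],[0.2,0.1,0.1,0,0.4,0,0.6],[0.4,0.12,0.2,-0.004,0.667,0,0.6],[0.53,0.12,0.478,-0.004,0.667,0,0.6],[0.53,0.12,0.478,-0.004,0.667,0,0.6],[0.53,0.12,0.478,-0.004,0.667,0,0.6],[0.53,0.12,0.478,-0.004,0.667,0,0.6],[0.53,0.12,0.478,-0.004,0.667,0,0.6],[0.53,0.12,0.478,-0.004,0.667,0,0.6]]'; python3 place.py go -30 40 0
```

```text
clock: 38.22
position: [0.5459, -0.0713, 0.1547]
tool_rot: [3.134, -1.045, 1.752]
force: [-0.5, -0.6, -0.3]
grip_width: 0.0585
finger_force: 65.3
tgt [0.5322 0.0076 0.0929] row [-0.066, -0.0, 0.502] [-0.001, 0.002, 0.003] n 2.0
```

```bash
python3 -m inch '[[-0.04,0,0.25,0,0,0,0.6],[-0.066,0,0.5,0,0,0,0.6],[-0.066,0,0.5,0,0,0,0.6],[-0.066,0,0.5,0,0,0,0.6]]'; python3 place.py go -30 0.5 0
```

```text
clock: 38.72
position: [0.5323, 0.0066, 0.0931]
tool_rot: [3.133, -1.046, 1.752]
force: [0.9, 0.3, -1.6]
grip_width: 0.0585
finger_force: 65.1
tgt [0.5322 0.0076 0.0534] row [-0.169, -0.0, 0.104] [-0.0, 0.001, 0.003] n 1.0
```

```bash
python3 -m inch '[[-0.08,0,0.05,0,0,0,0.6],[-0.168,0,0.1,0,0,0,0.6],[-0.168,0,0.1,0,0,0,0.6],[-0.168,0,0.1,0,0,0,0.6]]'; python3 -m inch '[[-0.005,0,0.003,0,0,0,0.6],[-0.005,0,0.003,0,0,0,0.6]]';  python3 -m inch '[[-0.004,0,0.0025,0,0,0,0.6],[-0.004,0,0.0025,0,0,0,0.6]]'
```

```text
clock: 39.22
position: [0.5316, 0.0071, 0.0523]
tool_rot: [3.137, -1.048, 1.748]
force: [-0.8, -1.2, -0.8]
grip_width: 0.0584
finger_force: 64.9
clock: 39.48
position: [0.5318, 0.0073, 0.0519]
tool_rot: [3.135, -1.048, 1.75]
force: [-0.0, 0.5, -0.9]
grip_width: 0.0587
finger_force: 64.9
clock: 39.72
position: [0.5319, 0.0074, 0.0511]
tool_rot: [3.135, -1.048, 1.751]
force: [0.3, 0.4, -1.2]
grip_width: 0.0585
finger_force: 64.9
```

```bash
python3 -m inch '[[-0.004,0,0.0025,0,0,0,0.6],[-0.004,0,0.0025,0,0,0,0.6]]';  python3 -m inch '[[-0.004,0,0.0025,0,0,0,0.6],[-0.004,0,0.0025,0,0,0,0.6]]'
```

```text
clock: 39.98
position: [0.5319, 0.0076, 0.051]
tool_rot: [3.134, -1.049, 1.751]
force: [-1.1, -0.9, 8.5]
grip_width: 0.0587
finger_force: 65.5
clock: 40.22
position: [0.5319, 0.0078, 0.051]
tool_rot: [3.133, -1.05, 1.752]
force: [-3.3, -4.1, 18.0]
grip_width: 0.0585
finger_force: 66.1
```

```bash
python3 -m inch '[[0.005,0,-0.003,0,0,0,0.69],[0.005,0,-0.003,0,0,0,0.74],[0.005,0,-0.003,0,0,0,0.8],[0.005,0,-0.003,0,0,0,0.9],[0.005,0,-0.003,0,0,0,0.9],[0.005,0,-0.003,0,0,0,0.9]]'; python3 -m inch '[[0,0,-0.1,0,0,0,0.95],[0,0,-0.3,0,0,0,1],[0,0,-0.6,0,0,0,1],[0,0,-0.8,0,0,0,1],[0,0,-0.8,0,0,0,1],[0,0,-0.8,0,0,0,1]]'; python3 chk.py; python3 g.py .53 -.13 .36 99.9 0
cat > cov.py <<'E'
from m import *
for n in ('top','wrist'):
    t=shot(n,'cov_%s.png'%n); C=cloud(t)
    W=C.reshape(-1,3); k=(W[:,0]>.3)&(W[:,0]<.75)&(W[:,1]>.15)&(W[:,1]<.5)
    for lab,a,b in (('top',.088,.104),('handle',.122,.138)):
        P=W[k&(W[:,2]>a)&(W[:,2]<b)]
        if len(P)>30:
            (cx,cy),(w,h),an=cv2.minAreaRect((P[:,:2]*1000).astype(np.float32))
            if w<h: w,h,an=h,w,an+90
            print(n,lab,len(P),'z',np.median(P[:,2]).round(4),'c',round(cx,1),round(cy,1),'wh',round(w,1),round(h,1),'ang',round((an+90)%180-90,1))
E
python3 cov.py
```

```text
clock: 40.98
position: [0.5319, 0.0074, 0.0504]
tool_rot: [3.135, -1.048, 1.75]
force: [-0.2, 1.0, 0.9]
grip_width: 0.0768
finger_force: 0.0
clock: 41.72
position: [0.5554, -0.1294, 0.1305]
tool_rot: [3.135, -1.048, 1.75]
force: [-0.6, 1.3, 0.8]
grip_width: 0.0853
finger_force: 0.0
0.03 116 x -0.0287 0.031 y 0.0194 0.04 z 0.0892
0 115 x -0.029 0.0305 y -0.0101 0.0105 z 0.0896
-0.03 112 x -0.0291 0.0301 y -0.0406 -0.0207 z 0.0893
[1.003, -0.122, -0.56] [0.001, -0.667, 0.002] rows>= 6.0 q [0.53, 1.0, -0.0, 1.38, -0.72, 1.6, 1.02]
top top 2239 z 0.0956 c 579.7 334.2 wh 368.3 185.6 ang 7.8
top handle 112 z 0.1282 c 505.6 325.8 wh 69.0 17.6 ang -9.8
wrist top 4032 z 0.0961 c 581.3 329.6 wh 376.8 173.8 ang 11.2
```

```bash
python3 -m inch '[[0.3,0,-0.56,0,0,0,1],[0.6,0,-0.56,0,-0.3,0,1],[0.9,0,-0.56,0,-0.667,0,1],[0.9,0,-0.56,0,-0.667,0,1],[0.9,0,-0.56,0,-0.667,0,1],[0.9,0,-0.56,0,-0.667,0,1],[0.9,0,-0.56,0,-0.667,0,1],[0.9,0,-0.56,0,-0.667,0,1],[0.9,0,-0.56,0,-0.667,0,1]]'; python3 g.py .506 .326 .28 169.5 0; python3 cov.py
```

```text
clock: 43.0
position: [0.5558, -0.1363, 0.342]
tool_rot: [3.139, -0.002, 1.744]
force: [-0.2, 0.5, -0.1]
grip_width: 0.0853
finger_force: 0.0
[2.319, 0.153, 0.314] [0.002, 0.0, -0.773] rows>= 8.0 q [-0.03, 0.33, 0.23, 1.58, -0.08, 1.24, 0.39]
top top 2247 z 0.0956 c 580.0 335.0 wh 369.5 184.3 ang 8.1
top handle 111 z 0.1294 c 505.4 324.4 wh 69.0 16.5 ang -9.5
```

```bash
python3 -m inch '[[1,0.08,0.1,0,0,-0.3,1],[1,0.08,0.1,0,0,-0.3,1],[1,0.08,0.1,0,0,-0.3,1],[1,0.08,0.1,0,0,-0.3,1],[1,0.08,0.1,0,0,-0.3,1]]'; python3 g.py .506 .326 .28 169.5 0
```

```text
clock: 43.72
position: [0.5375, 0.0631, 0.322]
tool_rot: [3.139, 0.001, 2.215]
force: [0.5, -0.7, 0.4]
grip_width: 0.0856
finger_force: 0.0
[1.146, 0.663, 0.21] [0.001, 0.001, -0.473] rows>= 5.0 q [-0.26, 0.29, 0.05, 1.68, -0.01, 1.17, 0.43]
```

```bash
python3 -m inch '[[0.9,0.53,0.1,0,0,-0.473,1],[0.9,0.53,0.1,0,0,-0.473,1],[0.9,0.53,0.1,0,0,-0.473,1],[0.9,0.53,0.1,0,0,-0.473,1],[0.9,0.53,0.1,0,0,-0.473,1],[0.9,0.53,0.1,0,0,-0.473,1]]';  python3 g.py .506 .326 .2 169.5 0; python3 - <<'E'
from m import *
w=shot('wrist','wc.png'); hsv=cv2.cvtColor(w['img'],cv2.COLOR_RGB2HSV)
y=((hsv[...,0]>18)&(hsv[...,0]<36)&(hsv[...,1]>150)&(hsv[...,2]>60)).astype(np.uint8)*255
C=cloud(w); y2=y.copy(); y2[~((C[...,2]>.088)&(C[...,1]>.15))]=0
for c in rects(w,y2,(0,0,512,384),500): print(wrect(w,c,.096),c.min(0),c.max(0))
E
```

```text
clock: 44.48
position: [0.5151, 0.2686, 0.3023]
tool_rot: [3.141, 0.004, 2.952]
force: [-0.4, -0.4, -0.0]
grip_width: 0.0855
finger_force: 0.0
[0.1, 0.273, 0.511] [0.0, 0.002, -0.004] rows>= 2.0 q [-0.46, 0.37, -0.17, 1.61, 0.07, 1.17, 0.74]
[505.  327.1 192.9 133.3 -10.7] [245  50] [375 227]
```

View pics/wc.png

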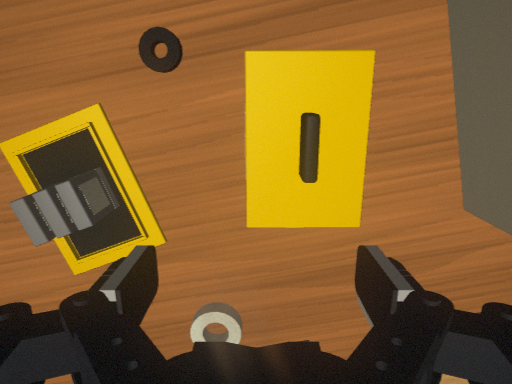

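The cover is clear at wrist pixels (310,140) with its handle at (310,148), and the three cartridges stand at (65,205).

```bash
python3 -m inch '[[0.1,0.27,0.5,0,0.002,-0.004,1],[0.1,0.27,0.5,0,0.002,-0.004,1],[0.1,0.27,0.5,0,0.002,-0.004,1],[0.1,0.27,0.5,0,0.002,-0.004,1]]';  python3 g.py .5052 .3265 .085 169.4 0; python3 tip.py
```

```text
clock: 45.02
position: [0.5055, 0.3266, 0.2032]
tool_rot: [3.14, 0.001, 2.962]
force: [0.1, -0.6, -0.4]
grip_width: 0.0855
finger_force: 0.0
[0.002, -0.002, 0.591] [0.001, 0.001, 0.004] rows>= 2.0 q [-0.55, 0.5, -0.18, 1.67, 0.1, 0.98, 0.63]
0.08547656893982324 tip z [-0.0298 -0.0297 -0.0297 -0.0297 -0.0296 -0.0293 -0.0293 -0.0292 -0.0292
 -0.0291 -0.029  -0.0287] inner y 0.037439180044761385
0.08547656893982324 tip z [-0.03   -0.0299 -0.0299 -0.0299 -0.0298 -0.0298 -0.0297 -0.0297 -0.0296
 -0.0294 -0.0293 -0.029 ] inner y 0.0389323863172383
```

```bash
python3 -m inch '[[0,0,0.3,0,0,0.004,1],[0,-0.002,0.59,0,0,0.004,1],[0,-0.002,0.59,0,0,0.004,1],[0,-0.002,0.59,0,0,0.004,1]]';  python3 g.py .5052 .3265 .085 169.4 0; python3 -m inch '[[0,0,0,0,0,0,0.6],[0,0,0,0,0,0,0.3],[0,0,0,0,0,0,0.05],[0,0,0,0,0,0,0.05],[0,0,0,0,0,0,0.05],[0,0,0,0,0,0,0.05],[0,0,0,0,0,0,0.05],[0,0,0,0,0,0,0.05],[0,0,0,0,0,0,0.05]]' 90
```

```text
clock: 45.58
position: [0.5059, 0.328, 0.0871]
tool_rot: [3.138, 0.002, 2.958]
force: [1.1, 0.3, 0.9]
grip_width: 0.0853
finger_force: 0.0
[0.002, -0.008, 0.011] [0.002, 0.002, 0.001] rows>= 1.0 q [-0.56, 0.65, -0.16, 1.76, 0.14, 0.74, 0.59]
clock: 46.7
position: [0.5044, 0.3275, 0.0845]
tool_rot: [3.141, 0.0, 2.959]
force: [-2.1, -3.7, 6.5]
grip_width: 0.0147
finger_force: 89.2
```

```bash
python3 -m inch '[[0,0,-0.2,0,0,0,0.05],[0,0,-0.5,0,0,0,0.05],[0,0,-0.85,0,0,0,0.05],[0,0,-0.85,0,0,0,0.05],[0,0,-0.85,0,0,0,0.05],[0,0,-0.85,0,0,0,0.05]]';  python3 g.py .5298 .0182 .2545 189.9 0
```

```text
clock: 47.45
position: [0.5037, 0.327, 0.2524]
tool_rot: [-3.141, -0.002, 2.959]
force: [-0.9, -0.6, -3.7]
grip_width: 0.0147
finger_force: 88.8
[-0.409, -1.494, -0.01] [-0.0, -0.001, -0.226] rows>= 5.0 q [-0.54, 0.45, -0.19, 1.62, 0.09, 1.08, 0.63]
```

```bash
python3 -m inch '[[-0.06,-0.2,0,0,0,-0.05,0.05],[-0.12,-0.45,0,0,0,-0.1,0.05],[-0.18,-0.7,0,0,0,-0.15,0.05],[-0.25,-0.9,0,0,0,-0.2,0.05],[-0.25,-0.9,0,0,0,-0.226,0.05],[-0.25,-0.9,0,0,0,-0.226,0.05]]';  python3 g.py .5298 .0182 .2545 189.9 0
```

```text
clock: 48.2
position: [0.5203, 0.141, 0.2529]
tool_rot: [3.141, -0.002, -2.97]
force: [0.2, 0.9, -4.2]
grip_width: 0.0142
finger_force: 89.2
[0.058, -0.613, -0.009] [0.001, -0.001, -0.001] rows>= 2.0 q [-0.2, 0.35, -0.22, 1.77, 0.09, 1.03, 1.29]
```

```bash
python3 -m inch '[[0.02,-0.2,0,0,0,0,0.05],[0.04,-0.4,0,0,0,0,0.05],[0.058,-0.6,0,0,0,0,0.05],[0.058,-0.613,0,0,0,0,0.05],[0.058,-0.613,0,0,0,0,0.05]]';  python3 g.py .5298 .0182 .2545 189.9 0
cat > al.py <<'E'
# held cover: centre & yaw of its top face, seen from above, against the base
from m import *
import sys
t=shot('top','al.png'); C=cloud(t); o=bot.observe(); zt=float(sys.argv[1])
hsv=cv2.cvtColor(t['img'],cv2.COLOR_RGB2HSV)
y=((hsv[...,0]>18)&(hsv[...,0]<36)&(hsv[...,1]>150)&(hsv[...,2]>60))
P=C[y&(abs(C[...,2]-zt)<.015)&(abs(C[...,1])<.2)]; print('n',len(P),'z',np.median(P[:,2]).round(4))
(cx,cy),(w,h),a=cv2.minAreaRect((P[:,:2]*1000).astype(np.float32)); print(round(cx,1),round(cy,1),round(w,1),round(h,1),round(a,1))
A=np.c_[P[:,:2],np.ones(len(P))]; print('slopes',np.linalg.lstsq(A,P[:,2],rcond=None)[0][:2].round(3), 'tcp',o['position'].round(4))
m=((y&(abs(C[...,2]-.008)<.006)&(abs(C[...,1]-.018)<.15))*255).astype(np.uint8)
for c in rects(t,m,(150,120,270,260),40): print('base bits',wrect(t,c,.008))
E
python3 al.py .264
```

```text
clock: 48.82
position: [0.5302, 0.0195, 0.2534]
tool_rot: [3.14, -0.0, -2.969]
force: [0.7, 0.3, -2.9]
grip_width: 0.0141
finger_force: 89.4
[0.003, -0.006, -0.005] [0.001, -0.0, -0.0] rows>= 1.0 q [-0.01, 0.33, -0.17, 1.8, 0.07, 1.02, 1.53]
n 626 z 0.2653
540.2 -30.6 195.0 39.8 7.6
slopes [-0.004  0.005] tcp [0.5301 0.0199 0.2535]
base bits [534.3 -50.1 221.1  66.5  -5.2]
```

```bash
python3 - <<'E'
from h import *
w=shot('wrist','wa.png'); s=shot('scene','sa.png')
a=cv2.imread('pics/wa.png'); b=cv2.imread('pics/sa.png')[100:300,180:440]
cv2.imwrite('pics/wsa.png',np.hstack([cv2.resize(a,(400,300)),cv2.resize(b,(390,300))]))
E
```

```text
(no output)
```

View pics/wsa.png

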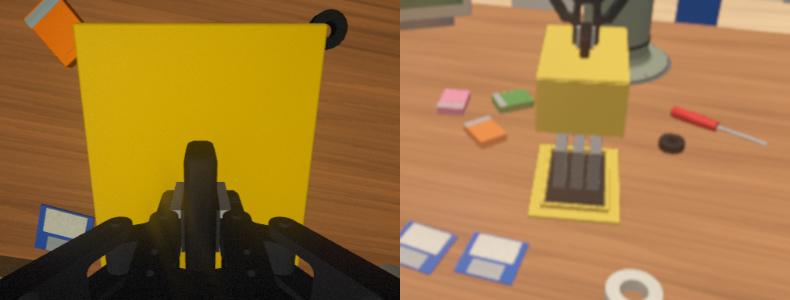

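The held cover fills the wrist view: its end edge is at row ~24 and its side edges run from (75,24) and (327,24). The scene crop shows the three cartridges standing below it. Now fitting those edges.

```bash
cat > edge.py <<'E'
import sys; from h import *
w=shot('wrist'); o=bot.observe(); hsv=cv2.cvtColor(w['img'],cv2.COLOR_RGB2HSV); C=cloud(w)
zt=o['position'][2]+.0115 if len(sys.argv)<2 else float(sys.argv[1])
y=((hsv[...,0]>18)&(hsv[...,0]<36)&(hsv[...,1]>150)&(hsv[...,2]>60)&(abs(C[...,2]-zt)<.01))
print('top z',np.median(C[y][:,2]).round(4))
z=np.median(C[y][:,2]); L=[];Rr=[];T=[]
for v in range(60,230,4):
    u=np.flatnonzero(y[v]);
    if len(u): L.append((u[0]-.5,v)); Rr.append((u[-1]+.5,v))
for u in range(130,390,4):
    v=np.flatnonzero(y[:,u]);
    if len(v): T.append((u,v[0]-.5))
def fit(p):
    P=ray(w,p,z)[:,:2].astype(np.float32); vx,vy,x,yy=cv2.fitLine(P,cv2.DIST_HUBER,0,1e-5,1e-5).ravel(); d=np.array([vx,vy]); d*=np.sign(d[np.argmax(abs(d))]); return d,np.array([x,yy])
dl,pl=fit(L); dr,pr=fit(Rr); dt,pt=fit(T)
ang=[np.degrees(np.arctan2(d[1],d[0])) for d in(dl,dr)]+[np.degrees(np.arctan2(dt[1],dt[0]))-90]; print('angles',np.round(ang,2))
a=np.radians(np.mean(ang[:2])); X=np.array([np.cos(a),np.sin(a)]); N=np.array([-X[1],X[0]])
print('width',(pl-pr)@N)
c=X*(pt@X+.097)+N*((pl+pr)@N/2); print('cover centre',c.round(4),'tcp',o['position'].round(4))
psi=np.radians(9.9); B=np.array([.5298,.0182]); e=c-B; print('err base x,y mm',(e@[np.cos(psi),np.sin(psi)]*1e3).round(1),(e@[-np.sin(psi),np.cos(psi)]*1e3).round(1))
E
python3 edge.py
```

```text
top z 0.2658
angles [10.    9.79  9.73]
width -0.13222592
cover centre [0.5316 0.0205] tcp [0.5302 0.0197 0.2538]
err base x,y mm 2.2 2.0
```

```bash
python3 -m inch '[[0.011,-0.01,0.12,0,0,0,0.05],[0.011,-0.01,0.24,0,0,0,0.05],[0.011,-0.01,0.34,0,0,0,0.05],[0.011,-0.01,0.34,0,0,0,0.05],[0.011,-0.01,0.34,0,0,0,0.05],[0.011,-0.01,0.34,0,0,0,0.05]]'; python3 edge.py; python3 g.py .5284 .0174 .10 189.9 0
```

```text
clock: 49.78
position: [0.529, 0.0165, 0.1868]
tool_rot: [3.141, 0.002, -2.969]
force: [-0.3, -0.7, -3.8]
grip_width: 0.0146
finger_force: 89.2
top z 0.1988
angles [9.77 9.74 9.62]
width -0.13227652
cover centre [0.5304 0.017 ] tcp [0.5289 0.0164 0.1867]
err base x,y mm 0.4 -1.3
[0.002, 0.005, 0.434] [0.001, 0.001, -0.0] rows>= 2.0 q [-0.01, 0.41, -0.17, 1.88, 0.09, 0.86, 1.52]
```

```bash
python3 -m inch '[[0.002,0.006,0.1,0,0,0,0.05],[0.002,0.006,0.2,0,0,0,0.05],[0.002,0.006,0.3,0,0,0,0.05],[0.002,0.006,0.345,0,0,0,0.05],[0.002,0.006,0.345,0,0,0,0.05],[0.002,0.006,0.345,0,0,0,0.05]]'; python3 edge.py; python3 g.py .5284 .0174 .0925 189.9 0
```

```text
clock: 50.58
position: [0.5284, 0.0175, 0.1177]
tool_rot: [3.141, 0.002, -2.97]
force: [-0.0, -0.8, -3.0]
grip_width: 0.0146
finger_force: 89.5
top z 0.1297
angles [9.78 9.84 9.88]
width -0.13222967
cover centre [0.5297 0.0181] tcp [0.5284 0.0175 0.1178]
err base x,y mm -0.2 -0.1
[0.0, -0.001, 0.126] [0.001, 0.001, -0.001] rows>= 1.0 q [-0.03, 0.5, -0.16, 1.94, 0.12, 0.71, 1.49]
```

```bash
python3 -m inch '[[0,0,0.03,0,0,0,0.05],[0,0,0.06,0,0,0,0.05],[0,0,0.06,0,0,0,0.05]]'; python3 -m inch '[[0,0,0.02,0,0,0,0.05],[0,0,0.04,0,0,0,0.05],[0,0,0.05,0,0,0,0.05],[0,0,0.05,0,0,0,0.05]]'; python3 g.py .5284 .0174 .0925 189.9 0
```

```text
clock: 51.0
position: [0.5276, 0.0175, 0.1044]
tool_rot: [3.14, -0.0, -2.97]
force: [-0.0, 0.5, -3.3]
grip_width: 0.0149
finger_force: 89.5
clock: 51.5
position: [0.5279, 0.0175, 0.0948]
tool_rot: [3.141, 0.0, -2.969]
force: [0.6, -0.4, -3.4]
grip_width: 0.0149
finger_force: 89.5
[-0.003, -0.001, 0.012] [0.001, 0.0, -0.0] rows>= 1.0 q [-0.03, 0.54, -0.15, 1.95, 0.13, 0.66, 1.48]
```

```bash
python3 -m inch '[[-0.001,0,0.006,0,0,0,0.05],[-0.001,0,0.006,0,0,0,0.05]]'; python3 -m inch '[[0,0,0.006,0,0,0,0.05],[0,0,0.006,0,0,0,0.05]]'; python3 -m inch '[[0,0,0.005,0,0,0,0.05],[0,0,0.005,0,0,0,0.05]]';  python3 edge.py
```

```text
clock: 51.75
position: [0.5282, 0.0176, 0.0938]
tool_rot: [3.141, 0.001, -2.97]
force: [0.5, 0.7, -2.2]
grip_width: 0.0146
finger_force: 89.5
clock: 52.0
position: [0.5283, 0.0175, 0.0926]
tool_rot: [3.141, 0.001, -2.97]
force: [0.1, -0.5, -3.2]
grip_width: 0.0144
finger_force: 89.4
clock: 52.25
position: [0.5283, 0.0171, 0.0924]
tool_rot: [3.141, 0.001, -2.97]
force: [-5.3, -3.2, 15.5]
grip_width: 0.0146
finger_force: 92.2
top z 0.1044
angles [9.79 9.75 9.85]
width -0.13226245
cover centre [0.5296 0.0179] tcp [0.5283 0.0171 0.0923]
err base x,y mm -0.3 -0.3
```

```bash
python3 -m inch '[[0,0,-0.003,0,0,0,0.2],[0,0,-0.003,0,0,0,0.3],[0,0,-0.003,0,0,0,0.5],[0,0,-0.003,0,0,0,0.7],[0,0,-0.003,0,0,0,0.9],[0,0,-0.003,0,0,0,1],[0,0,-0.003,0,0,0,1],[0,0,-0.003,0,0,0,1]]'; python3 -m inch '[[0,0,-0.1,0,0,0,1],[0,0,-0.3,0,0,0,1],[0,0,-0.6,0,0,0,1],[0,0,-0.9,0,0,0,1],[0,0,-0.9,0,0,0,1],[0,0,-0.9,0,0,0,1],[0,0,-0.9,0,0,0,1]]'; python3 edge.py .104; python3 - <<'E'
from h import *
t=shot('top'); C=cloud(t).reshape(-1,3)
w=shot('wrist'); C=cloud(w).reshape(-1,3); P=C[(abs(C[:,2]-.104)<.01)&(abs(C[:,0]-.53)<.11)&(abs(C[:,1]-.018)<.08)]
print(len(P),np.median(P[:,2]),np.linalg.lstsq(np.c_[P[:,:2],np.ones(len(P))],P[:,2],rcond=None)[0].round(4))
shot('scene','sf.png'); a=cv2.imread('pics/sf.png'); cv2.imwrite('pics/sf2.png',a[80:320])
E
```

```text
clock: 53.3
position: [0.5281, 0.0176, 0.0922]
tool_rot: [3.141, 0.0, -2.969]
force: [0.4, 0.2, 0.2]
grip_width: 0.0853
finger_force: 0.0
clock: 54.18
position: [0.5276, 0.0173, 0.2711]
tool_rot: [3.14, -0.001, -2.969]
force: [0.2, -0.4, -0.5]
grip_width: 0.0852
finger_force: 0.0
top z 0.1044
angles [9.84 9.79 9.88]
width -0.13305601
cover centre [0.5276 0.0231] tcp [0.5276 0.0173 0.2711]
err base x,y mm -1.3 5.2
23932 0.10439265566695573 [-0.0007 -0.0002  0.1048]
```

View pics/sf2.png

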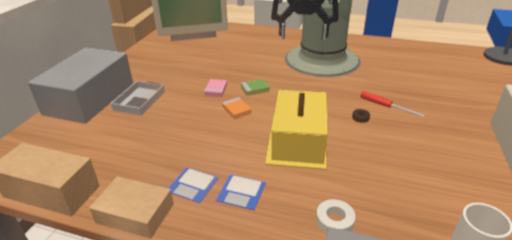

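```bash
python3 -m inch '[[0,0,-0.2,0,0,0,1],[0,0,-0.2,0,0,0,1],[0,0,-0.2,0,0,0,1],[0,0,-0.2,0,0,0,1]]'; python3 edge.py .104; python3 - <<'E'
from h import *
for n in('top','wrist'):
    t=shot(n); C=cloud(t).reshape(-1,3)
    for lab,a,b,r in(('top',.098,.111,.12),('handle',.13,.146,.06)):
        P=C[(C[:,2]>a)&(C[:,2]<b)&(abs(C[:,0]-.53)<r)&(abs(C[:,1]-.018)<r)]
        if len(P)>20: print(n,lab,len(P),np.median(P[:,2]),cv2.minAreaRect((P[:,:2]*1000).astype(np.float32)))
E
```

```text
clock: 54.88
position: [0.5277, 0.0173, 0.3113]
tool_rot: [3.14, -0.001, -2.969]
force: [0.6, -0.7, 0.3]
grip_width: 0.0856
finger_force: 0.0
top z 0.1044
angles [9.74 9.8  9.88]
width -0.13308789
cover centre [0.5273 0.023 ] tcp [0.5278 0.0173 0.3114]
err base x,y mm -1.6 5.1
top top 602 0.10392034556852012 ((535.7619018554688, -23.71145248413086), (195.72450256347656, 49.15925216674805), 7.205580711364746)
wrist top 19366 0.10438594064387477 ((526.9678955078125, 23.03972625732422), (192.67294311523438, 134.17236328125), 9.805802345275879)
wrist handle 1018 0.13791577688716394 ((526.8577880859375, 23.307403564453125), (69.35562133789062, 15.398835182189941), 9.78603458404541)
```

```bash
python3 -m inch '[[0.5,-0.8,-0.2,0,0,0,1],[0.5,-0.8,-0.2,0,0,0,1],[0.5,-0.8,-0.2,0,0,0,1],[0.5,-0.8,-0.2,0,0,0,1],[0.5,-0.8,-0.2,0,0,0,1],[0.5,-0.8,-0.2,0,0,0,1]]'; python3 - <<'E'
from h import *
t=shot('top','tf.png'); C=cloud(t)
hsv=cv2.cvtColor(t['img'],cv2.COLOR_RGB2HSV)
y=((hsv[...,0]>18)&(hsv[...,0]<36)&(hsv[...,1]>150)&(hsv[...,2]>60))
for lab,a,b,r in(('top',.098,.111,.13),('handle',.13,.146,.06),('base',.004,.014,.15)):
    P=C[(C[...,2]>a)&(C[...,2]<b)&(abs(C[...,0]-.53)<r)&(abs(C[...,1]-.018)<r)&(y|(lab!='base'))]
    if len(P)>20: print(lab,len(P),np.median(P[:,2]),np.round(np.hstack(cv2.minAreaRect((P[:,:2]*1000).astype(np.float32))),1))
b=cv2.imread('pics/tf.png')[120:260,140:290]; cv2.imwrite('pics/tfc.png',cv2.resize(b,(600,560),interpolation=cv2.INTER_NEAREST))
E
```

```text
clock: 55.78
position: [0.4573, -0.1562, 0.3515]
tool_rot: [3.14, 0.0, -2.968]
force: [-0.0, -0.0, 0.2]
grip_width: 0.0854
finger_force: 0.0
top 2218 0.10400596981324509 [528.2  21.9 194.1 134.4   9.8]
handle 109 0.13715436251055388 [528.3  21.7  69.9  16.1  10.2]
base 295 0.007953286997380656 [529.   21.9 214.8 162.1   9.8]
```

View pics/tfc.png

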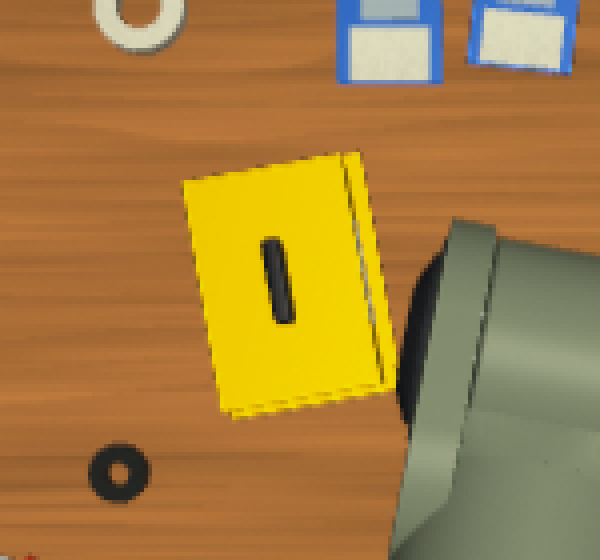

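The final top view shows the cover round the curb with its handle at crop (280,280). It measures about 4 mm from the base's centre, top at z = 0.104 and level, so it is fully seated and within tolerance.

```bash
python3 -c "
from workcell import bot
print(bot.job_done())"
```

```text
the job is handed in; nothing more can be done
None
```

The job is handed in: I found three grey cartridges, stood all three upright inside the curb, and put the cover fully down and level over them, about 4 mm off centre (8 mm allowed); no verdict came back.

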